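Bolt down the tumbler's hopper and charge it with heel blocks

TASK

The feed hopper has just been refitted to the bench tumbler, so first turn its three wing bolts clockwise until each is fully home at its stop. Then put every heel block that lies on the bench into the loading skip (one may be there already), leaving the skip down until all of them lie in it, and lift the skip by its bar until they have all slid into the hopper. Finally lower the skip back onto its rest; leave the bottle, tape roll and spool at the back where they are.

Things in the scene. Friction and masses are not known exactly. Their poses are not given: they have to be found in the camera images.
- tumbler: Bench tumbler, a fixed grey machine. Origin: at bench level under the centre of its open feed hopper; z up, x to the far side and y to the left at yaw 0. Hopper inside 214 x 160 mm (x, y), floor at z = 20 mm, wall towards the skip (+y) 95 mm high, other walls 134 mm. At +x a flange deck 89 mm high carries three wing bolts; at +y is the hinged loading skip.
- hopper_in (a point): Centre of the hopper's inner floor; axes as the tumbler's.
- skip_floor (a point): Centre of the upper face of the loading skip's floor: open steel tray, inside 174 (x) x 180 mm (y, 175 of it from hinge to end wall), walls 44 mm high on three sides, open at its -y edge, hinged at the hopper. Axes are the skip's (the tumbler's when down). Down, the floor is level, 104 mm above the bench. Four blocks fit flat, two by two; keep their middles 30 mm or more from the open edge. Tipped 1.1 rad, they slide out.
- skip_bar (a point): Centre of the skip's dark lifting bar, 14 mm round, 136 mm long along the skip's x, 220 mm from the hinge (along y) and 66 mm above the skip's floor, 40 mm outside its end wall and 22 mm above the wall's top; two arms hold it 65 mm either side of the middle. Pinch it from above, closing along y; it turns in the grip as the skip tips. Axes as skip_floor.
- skip_hinge (a point): Hinge axis of the skip (along its x), at the upper face of its floor by the hopper; the bar goes up and towards the hopper on an arc about it.
- skip (a joint): Tip angle of the skip: 0 down on its rest, grows as the bar end is lifted, stop at 1.3 rad. It falls back slowly (damped) when let go; lifting it takes less than 8 N at the bar.
- bolt_1_wing (a point): Wing of captive bolt 1 (at the +y end on the flange deck): centre of a dark upright wing 46 mm long (its x), 14 mm thick (its y), 30 mm high; this point is 124 mm above the bench, 35 mm above the deck and 26 mm above the bolt's 38 mm round boss; the wing turns about the vertical through it.
- bolt_1 (a joint): Turn of that bolt, rad: grows clockwise seen from above, end stop (fully home) at 4.2; 0 is fully loose. It stays where it is left (friction about 0.1 N m).
- bolt_2_wing (a point): Wing of captive bolt 2 (middle on the flange deck): centre of a dark upright wing 46 mm long (its x), 14 mm thick (its y), 30 mm high; this point is 124 mm above the bench, 35 mm above the deck and 26 mm above the bolt's 38 mm round boss; the wing turns about the vertical through it.
- bolt_2 (a joint): Turn of that bolt, rad: grows clockwise seen from above, end stop (fully home) at 4.2; 0 is fully loose. It stays where it is left (friction about 0.1 N m).
- bolt_3_wing (a point): Wing of captive bolt 3 (at the -y end on the flange deck): centre of a dark upright wing 46 mm long (its x), 14 mm thick (its y), 30 mm high; this point is 124 mm above the bench, 35 mm above the deck and 26 mm above the bolt's 38 mm round boss; the wing turns about the vertical through it.
- bolt_3 (a joint): Turn of that bolt, rad: grows clockwise seen from above, end stop (fully home) at 4.2; 0 is fully loose. It stays where it is left (friction about 0.1 N m).
- heel_1_centre (a point): A stacked-leather heel block, or absent: D-shaped from above, 62 mm long (its x), 54 mm wide (its y), 32 mm thick, 90 g. This point is its centre, half-way up; the flat parallel sides (54 mm apart) run from x = -31 to +4 mm, the round end is at +x. It can also be gripped along its length.
- heel_2_centre (a point): A stacked-leather heel block, or absent: D-shaped from above, 62 mm long (its x), 54 mm wide (its y), 32 mm thick, 90 g. This point is its centre, half-way up; the flat parallel sides (54 mm apart) run from x = -31 to +4 mm, the round end is at +x. It can also be gripped along its length.
- heel_3_centre (a point): A stacked-leather heel block, or absent: D-shaped from above, 62 mm long (its x), 54 mm wide (its y), 32 mm thick, 90 g. This point is its centre, half-way up; the flat parallel sides (54 mm apart) run from x = -31 to +4 mm, the round end is at +x. It can also be gripped along its length. The fixed open tool tin begins about 0.60 m ahead of and 0.41 m left of the robot, near this block.
- heel_4_centre (a point): A stacked-leather heel block, or absent: D-shaped from above, 62 mm long (its x), 54 mm wide (its y), 32 mm thick, 90 g. This point is its centre, half-way up; the flat parallel sides (54 mm apart) run from x = -31 to +4 mm, the round end is at +x. It can also be gripped along its length. If there, this one lies in the skip from the start.
- bottle: White solvent bottle with a red cap, 68 mm across, 170 mm tall, at the back of the bench; origin under its centre. A bystander.
- tape: Roll of tape, 108 mm across, 36 mm high, lying flat at the back; origin under its centre. A bystander.
- spool: Wooden spool of dark thread, 40 mm across, 50 mm tall, standing at the back left; origin under its centre. A bystander.
Mind the look-alikes: they are no part of the job. Leave any turquoise look-alike of the part that bears heel_2_centre alone. What is shaped like the part that bears heel_4_centre but pink is not meant.

How it is judged:
On the way, in this order (a step that is already met when the one before it is completed fails the run):
1. all three wing bolts are fully home (value of joint each of bolt_1, bolt_2, bolt_3 above 4.1 rad), for 0.2 s.
2. all heel blocks that are there lie in the skip, and the skip is down (x of heel_1_centre in the frame of skip_floor between -0.09 and 0.09 m and y of heel_1_centre in the frame of skip_floor between -0.095 and 0.095 m and z of heel_1_centre in the frame of skip_floor between 0 and 0.09 m and x of heel_2_centre in the frame of skip_floor between -0.09 and 0.09 m and y of heel_2_centre in the frame of skip_floor between -0.095 and 0.095 m and z of heel_2_centre in the frame of skip_floor between 0 and 0.09 m and x of heel_3_centre in the frame of skip_floor between -0.09 and 0.09 m and y of heel_3_centre in the frame of skip_floor between -0.095 and 0.095 m and z of heel_3_centre in the frame of skip_floor between 0 and 0.09 m and x of heel_4_centre in the frame of skip_floor between -0.09 and 0.09 m and y of heel_4_centre in the frame of skip_floor between -0.095 and 0.095 m and z of heel_4_centre in the frame of skip_floor between 0 and 0.09 m and value of joint skip below 0.1 rad), for 0.2 s.
3. the skip is tipped and all the blocks are in the hopper (x of heel_1_centre in the frame of hopper_in between -0.109 and 0.109 m and y of heel_1_centre in the frame of hopper_in between -0.082 and 0.082 m and z of heel_1_centre in the frame of hopper_in between 0 and 0.085 m and x of heel_2_centre in the frame of hopper_in between -0.109 and 0.109 m and y of heel_2_centre in the frame of hopper_in between -0.082 and 0.082 m and z of heel_2_centre in the frame of hopper_in between 0 and 0.085 m and x of heel_3_centre in the frame of hopper_in between -0.109 and 0.109 m and y of heel_3_centre in the frame of hopper_in between -0.082 and 0.082 m and z of heel_3_centre in the frame of hopper_in between 0 and 0.085 m and x of heel_4_centre in the frame of hopper_in between -0.109 and 0.109 m and y of heel_4_centre in the frame of hopper_in between -0.082 and 0.082 m and z of heel_4_centre in the frame of hopper_in between 0 and 0.085 m and value of joint skip above 0.5 rad), for 0.2 s.
At the end, for the whole second after the job is handed in: All three bolts are within 0.1 rad of their stops, every heel block that is there lies still inside the hopper (its centre less than 85 mm above the hopper's floor), and the skip is down on its rest (below 0.08 rad) (all of step 1 and x of heel_1_centre in the frame of hopper_in between -0.109 and 0.109 m and y of heel_1_centre in the frame of hopper_in between -0.082 and 0.082 m and z of heel_1_centre in the frame of hopper_in between 0 and 0.085 m and x of heel_2_centre in the frame of hopper_in between -0.109 and 0.109 m and y of heel_2_centre in the frame of hopper_in between -0.082 and 0.082 m and z of heel_2_centre in the frame of hopper_in between 0 and 0.085 m and x of heel_3_centre in the frame of hopper_in between -0.109 and 0.109 m and y of heel_3_centre in the frame of hopper_in between -0.082 and 0.082 m and z of heel_3_centre in the frame of hopper_in between 0 and 0.085 m and x of heel_4_centre in the frame of hopper_in between -0.109 and 0.109 m and y of heel_4_centre in the frame of hopper_in between -0.082 and 0.082 m and z of heel_4_centre in the frame of hopper_in between 0 and 0.085 m and linear speed of each of heel_1, heel_2, heel_3, heel_4 below 0.03 m/s and value of joint skip below 0.08 rad and velocity of joint skip below 0.05 rad/s); the robot touches nothing.
It fails at once if the bottle is pushed more than 40 mm from its place (distance of bottle from where it was at the start of the episode above 0.04 m).
It fails at once if the tape is pushed more than 40 mm from its place (distance of tape from where it was at the start of the episode above 0.04 m).
It fails at once if the spool is pushed more than 40 mm from its place (distance of spool from where it was at the start of the episode above 0.04 m).
Of heel_1, heel_2, heel_3, heel_4 only 2 to 4 are there at a start; the rules pass over those that are not, and their reading is None.
At some moment in a run one of heel_3, heel_4 may be knocked a few centimetres aside while the robot is not near it.
Once in a run the grip may slacken for a moment while it holds something.
It also fails if it takes over 210 s, if anything falls off the work surface, if the arm or the gripper's body presses on something with over 40 N, if the wrist force passes 120 N, or if a joint passes its speed limit or range.

ROBOT

A 6-joint arm with a two-finger parallel gripper is mounted at the origin on a cart in front of the work surface, level with it; the furniture and walls round the work are solid. World frame = base frame: x ahead of the robot, y to its left, z up, the work surface at z = 0. Lengths are in m, angles in rad, forces in N, time in s.
With the tool pointing down it reaches from about 0.425 to 1.125 m from the base axis. Payload 14.9 kg.
Tool frame: the origin (TCP) lies at the very end of the fingers, on their centre line; the grasp point (between the pads) lies 19 mm behind it; z points along the fingers, y is the direction in which the jaws open and shut (so a half turn about z gives the same grasp; the last joint's range is limited). The gripper opens to 91 mm and grips with 3 to 60 N. Pads are 32 mm wide; open, the fingers measure 118 mm over their backs; the gripper's body (76 mm by 178 mm) begins 60 mm behind the grasp point.
Start: joints at [1.266, 0.379, 1.734, -0, 1.028, -0.033], TCP at [0.188, 0.674, 0.183] pointing down, gripper open.
Joint ranges: [-2.77, 2.77], [-0.74, 2.19], [0, 2.66], [-1.06, 4.2], [0.31, 2.87], [-3.08, 3.08]. Speed limits (rad/s): [1.89, 1.89, 2.39, 3.14, 3.14, 3.14].

INTERFACE

Orientations are given as a unit quaternion [x, y, z, w].
In Python, from workcell import * gives the robot as it stands.
- The arm moves only by the tool step_arm, never from a script. Its arguments are lists of equal length, an entry for each row: "claw": the gripper command: -1 is shut, 1 is fully open, values between are in proportion; "travel": the shift along the tool's x, y, z each as a share of 0.025 m, from -1 to 1, a list of three; "turn": the turn about the tool's z as a share of 6 degrees, from -1 to 1. In form: {"claw": [claw, ...], "travel": [[tx, ty, tz], ...], "turn": [turn, ...]}. A call has 1 to 20 rows; each row shifts and turns the commanded pose from where the row before left it, along the tool's axes as they then stand; what a row does not reach is not made up. A row lasts 1/8 s, in which the tool goes at most 62.5 mm and 10.7 degrees, less where a joint would pass 70% of its speed; a pose out of reach is approached as far as the arm can. A call with a number of a shift or a turn outside -1 to 1 is refused whole. A call with a gripper value outside its range is refused whole. The fingers move at their own pace and stop on an object; the grip force is fixed at half the most. Time passes only in rows, so rows that do not move let the fingers close. It gives the time, the measured TCP pose, the force and the opening at its end, in the units of the state.
- get_obs(): the state, without advancing time (a new reading comes with each control period).
- snapshot(name): name is "scene" or "top" or "wrist"; returns the picture (480x640x3 uint8, red, green, blue); there is no depth.
- camera_model(name): a dict with "fx", "fy", "cx", "cy" (pixels), "distortion" ([k1, k2, p1, p2, k3] as OpenCV has them; the pictures are not rectified), "rvec" (rotation vector, rad) and "tvec" (3), from world to camera coordinates, as OpenCV has them; the wrist camera has in their place "mount" (4x4, takes a point from camera to tool coordinates, whose origin is the TCP and whose axes are the flange's). Camera axes: x right, y down, z forward; pixel columns grow to the right and rows downward; lengths in m; the calibration is good to about 2 mm. A picture is of the moment at which its call begins: read the wrist's pose just before it. camera_model takes no time and is no camera call.
- hand_in(): hands the job in, once; it reports no verdict.
The state is a dict: "time": time; "qpos": joint angles; "joint_vel": joint speeds; "joint_efforts": joint torques, N m; "position": TCP position; "orientation": TCP orientation; "force": force on the tool from outside, world axes, zero at the start; "torque": the same for the moment, N m; "width": opening from 0.0 (shut) to 1.0 (fully open).
Only numpy, scipy, OpenCV 4.12 (cv2) and the standard library are available. Lean on these libraries where they do the work, as an engineer would, in place of code of your own. Each camera call takes 0.05 s, during which the arm holds its last target.

## Working session

There is one attempt and no reset: what is moved stays moved. The work goes in short steps, Python scripts to look and compute and a tool call to move; the robot and the scene stay as the last step left them, time stands still between calls to the robot, and variables do not carry over. Pictures are saved under pics/ and viewed, and the job is handed in when it is done.

Besides the shell and the picture viewer there is one more tool, called after "Call:" as name([rows], argument=value, ...), one row to a line, values as JSON. step_arm: Moves the arm, as the interface text tells. Shift numbers are shares of 0.025 m and turn numbers shares of 6 degrees, none past 1 either way. Its arguments: {"type":"object","properties":{"claw":{"type":"array","items":{"type":"number"}},"travel":{"type":"array","items":{"type":"array","items":{"type":"number"}}},"turn":{"type":"array","items":{"type":"number"}}},"required":["claw","travel","turn"]}

```bash
ls; mkdir -p pics; python3 - <<'E'
from workcell import *
import cv2
o=get_obs();print(o)
for n in("scene","top","wrist"):
    print(n,camera_model(n))
    cv2.imwrite(f"pics/a_{n}.png",snapshot(n)[:,:,::-1])
E
```

```text
pics
{'time': 0.0, 'qpos': array([ 1.26567428e+00,  3.79451013e-01,  1.73478828e+00,  1.23598108e-05,
        1.02848368e+00, -3.32974608e-02]), 'joint_vel': array([-0.00158394, -0.00011913, -0.00177109,  0.00205866,  0.00042195,
       -0.00081394]), 'joint_efforts': array([-1.07986503e-03, -7.63719893e+01, -4.34388292e+01,  6.50348235e-02,
        4.22889716e-02, -8.67242670e-05]), 'position': array([0.18781171, 0.6738797 , 0.18195488]), 'orientation': array([ 1.35497387e-01,  9.90777543e-01, -5.56194867e-04, -1.00390280e-04]), 'force': array([ 0.18253366, -0.5723612 ,  0.86581343]), 'torque': array([-0.01436733,  0.00387485,  0.01356034]), 'width': 1.0010498844312066}
scene {'fx': 476.5296654872451, 'fy': 476.5296654872451, 'cx': 317.5133409074657, 'cy': 241.44078324506438, 'distortion': array([-0.01888727,  0.        ,  0.        ,  0.        ,  0.        ]), 'rvec': array([ 1.94590283, -0.79393392,  0.44031694]), 'tvec': array([-0.30845706,  0.3169774 ,  0.68207125])}
top {'fx': 550.1481172996725, 'fy': 550.1481172996725, 'cx': 318.4257612095596, 'cy': 230.65515465615027, 'distortion': array([0.02516958, 0.        , 0.        , 0.        , 0.        ]), 'rvec': array([ 2.19746949, -2.15768321,  0.09020566]), 'tvec': array([0.12335146, 0.55689065, 1.22782054])}
wrist {'fx': 400.1394428373841, 'fy': 400.1394428373841, 'cx': 320.05767798798433, 'cy': 236.2250081861119, 'distortion': array([-0.00798141,  0.        ,  0.        ,  0.        ,  0.        ]), 'mount': array([[-1.00541774e-03, -9.56020144e-01, -2.93299290e-01,
         8.41160215e-02],
       [ 9.99999479e-01, -9.08678896e-04, -4.66083250e-04,
         5.29554546e-04],
       [ 1.79070101e-04, -2.93299606e-01,  9.56020559e-01,
        -2.02198394e-01],
       [ 0.00000000e+00,  0.00000000e+00,  0.00000000e+00,
         1.00000000e+00]])}
```

View pics/a_scene.png

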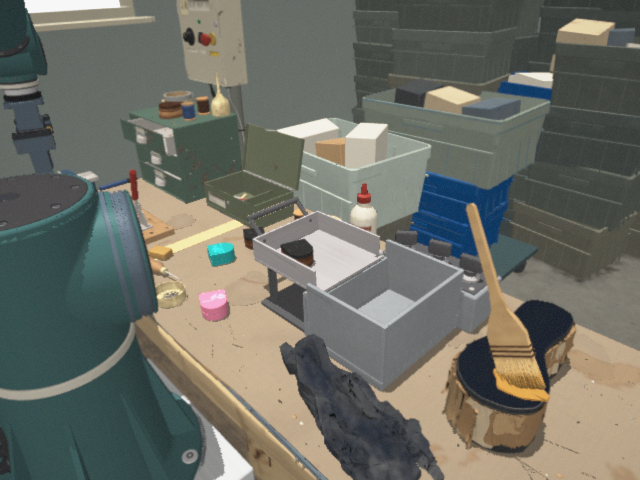

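View pics/a_top.png

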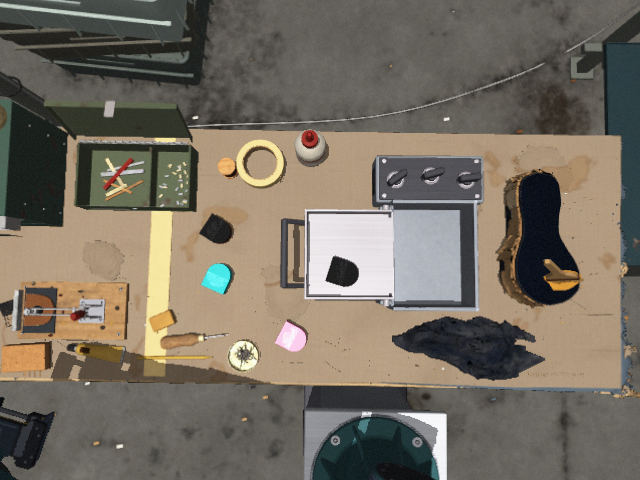

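View pics/a_wrist.png

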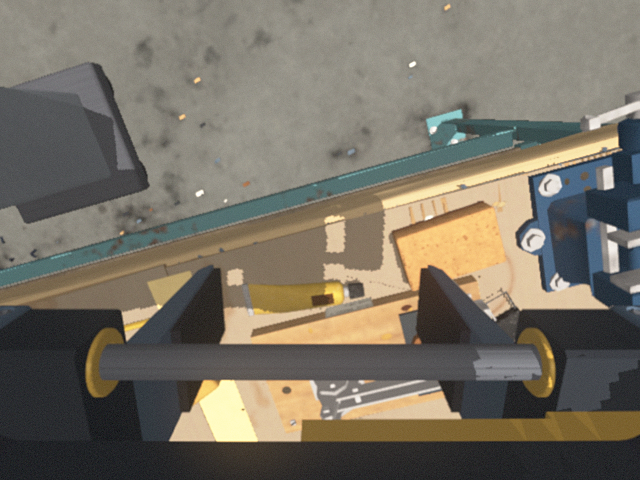

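```bash
cat > h.py <<'E'
from workcell import *
import cv2, numpy as np
from scipy.spatial.transform import Rotation as R
def pose():
    o=get_obs();T=np.eye(4);T[:3,:3]=R.from_quat(o["orientation"]).as_matrix();T[:3,3]=o["position"];return T
def cam(name,T=None):
    m=camera_model(name);K=np.array([[m['fx'],0,m['cx']],[0,m['fy'],m['cy']],[0,0,1]])
    if 'mount' in m:
        C=(pose() if T is None else T)@m['mount']; Rc=C[:3,:3];c=C[:3,3]
    else:
        Rw=R.from_rotvec(m['rvec']).as_matrix();Rc=Rw.T;c=-Rw.T@m['tvec']
    return K,np.array(m['distortion']),Rc,c
def ray(name,px,z,T=None):
    K,D,Rc,c=cam(name,T)
    p=cv2.undistortPoints(np.array(px,float).reshape(-1,1,2),K,D).reshape(-1,2)
    d=np.c_[p,np.ones(len(p))]@Rc.T
    return c+d*((z-c[2])/d[:,2])[:,None]
def proj(name,P,T=None):
    K,D,Rc,c=cam(name,T)
    rv=R.from_matrix(Rc.T).as_rotvec()
    return cv2.projectPoints(np.array(P,float).reshape(-1,1,3),rv,-Rc.T@c,K,D)[0].reshape(-1,2)
E
python3 - <<'E'
from h import *
print(cam("top")[3])
print('wings z.139');print(ray("top",[(397,178),(432,175),(468,180)],.139))
print('heel3',ray("top",[(216,229)],.032),'heel4',ray("top",[(342,271)],.136))
print('hopper inner corners',ray("top",[(394,203),(475,205),(474,307),(394,306)],.134))
print('skip',ray("top",[(305,210),(393,211),(391,299),(305,297)],.148))
im=cv2.imread("pics/a_top.png")
cv2.imwrite("pics/c1.png",cv2.resize(im[145:215,360:495],None,fx=5.8,fy=5.8,interpolation=cv2.INTER_CUBIC))
cv2.imwrite("pics/c2.png",cv2.resize(im[130:310,60:360],None,fx=2.6,fy=2.6,interpolation=cv2.INTER_CUBIC))
E
```

```text
[0.44927093 0.1307335  1.27041349]
wings z.139
[[ 0.657612   -0.02806573  0.139     ]
 [ 0.66517703 -0.10066282  0.139     ]
 [ 0.65594018 -0.17518889  0.139     ]]
heel3 [[0.55335922 0.36478967 0.032     ]] heel4 [[0.46269356 0.08326656 0.136     ]]
hopper inner corners [[ 0.60581661 -0.02289192  0.134     ]
 [ 0.60459898 -0.19082719  0.134     ]
 [ 0.39446928 -0.18748152  0.134     ]
 [ 0.39326923 -0.02426289  0.134     ]]
skip [[ 0.58609891  0.16157797  0.148     ]
 [ 0.5873043  -0.01906585  0.148     ]
 [ 0.40788921 -0.01620544  0.148     ]
 [ 0.40866126  0.15795718  0.148     ]]
```

View pics/c1.png

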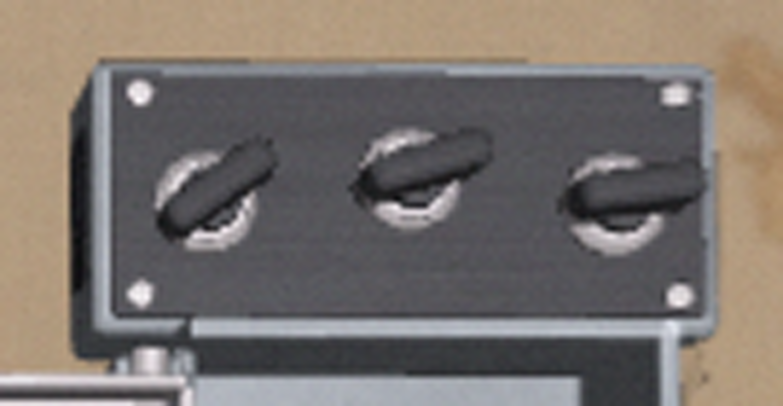

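View pics/c2.png

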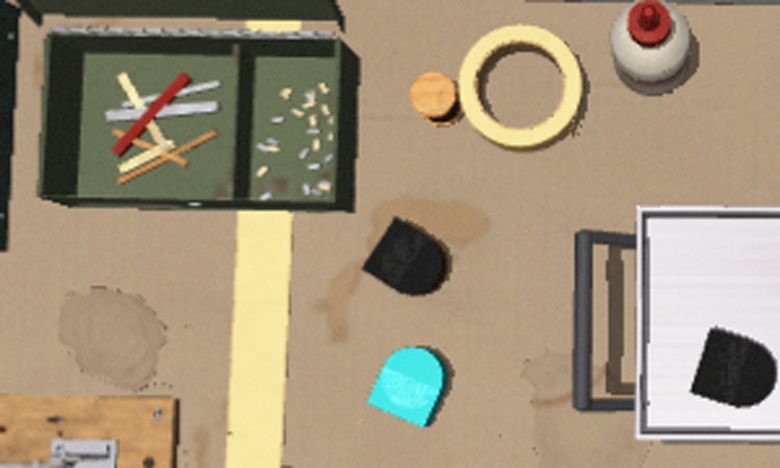

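```bash
cat >> h.py <<'E'
def plan(p,yang=None,first_turn=False):
    T=pose();Rm=T[:3,:3]
    a=np.degrees(np.arctan2(Rm[1,1],Rm[0,1]))
    t=0
    if yang is not None:
        t=(a-yang+90)%180-90   # + = clockwise = + turn
    Ru=Rm@R.from_euler('z',t,degrees=True).as_matrix() if first_turn else Rm
    d=Ru.T@(np.array(p)-T[:3,3])
    j=np.degrees(get_obs()["qpos"][5])
    print("pos",T[:3,3].round(4),"yang %.1f j6 %.1f"%(a,j),"units",(d/.025).round(2),"turn deg %.1f = %.2f"%(t,t/6))
E
python3 - <<'E'
from h import *
print('boss .098\n',ray("top",[(395.7,179.5),(430.7,175.7),(466,180)],.098))
print('wing .13\n',ray("top",[(397.8,177.2),(433.5,173.1),(469.8,177.9)],.13))
plan((.655,-.06,.30),36)
E
```

```text
boss .098
 [[ 0.66184561 -0.03104657  0.098     ]
 [ 0.67142775 -0.10625805  0.098     ]
 [ 0.66335693 -0.18199079  0.098     ]]
wing .13
 [[ 0.66099406 -0.0309915   0.13      ]
 [ 0.67097683 -0.10563119  0.13      ]
 [ 0.66209083 -0.18138795  0.13      ]]
pos [0.1878 0.674  0.1821] yang 74.4 j6 -1.9 units [-25.88 -23.27  -4.7 ] turn deg 38.4 = 6.40
```

Call:
step_arm([
  [0,0,-1],
  [0,0,-1],
  [-1,-1,-1],
  [-1,-1,-1],
  [-1,-1,-0.7],
  [-1,-1,0],
  [-1,-1,0],
  [-1,-1,0],
  [-1,-1,0],
  [-1,-1,0],
  [-1,-1,0],
  [-1,-1,0],
  [-1,-1,0],
  [-1,-1,0],
  [-1,-1,0],
  [-1,-1,0],
  [-1,-1,0],
  [-1,-1,0],
  [-1,-1,0],
  [-1,-1,0],
], claw=[0,0,0,0,0,0,0,0,0,0,0,0,0,0,0,0,0,0,0,0], turn=[0,0,0,0,0,0,0,0,0,0,0,0,0,0,0,0,0,0,0,0])

```text
time: 2.65
position: [0.5009, 0.1189, 0.3]
orientation: [0.136, 0.991, -0.0, -0.0]
force: [-0.1, 0.4, 0.1]
width: 0.498
```

Call:
step_arm([
  [-1,-1,0],
  [-1,-1,0],
  [-1,-1,0],
  [-1,-1,0],
  [-1,-1,0],
  [-1,-0.3,0],
  [-1,0,0],
  [-0.9,0,0],
  [0,0,0],
  [0,0,0],
  [0,0,0],
  [0,0,0],
  [0,0,0],
  [0,0,0],
  [0,0,0],
], claw=[-0.2,-0.2,-0.2,-0.2,-0.2,-0.2,-0.2,-0.2,-0.2,-0.2,-0.2,-0.2,-0.2,-0.2,-0.2], turn=[0,0,0,0,0,0,0,0,1,1,1,1,1,1,0.4])

```text
time: 4.53
position: [0.6551, -0.0606, 0.2998]
orientation: [0.455, 0.891, -0.0, -0.0]
force: [1.1, -0.2, 0.0]
width: 0.399
```

```bash
python3 - <<'E'
from h import *
T=pose();cv2.imwrite("pics/w1.png",snapshot("wrist")[:,:,::-1])
plan((.661,-.031,.30),36)
print(proj("wrist",[(.661,-.031,.139),(.671,-.106,.139),(.662,-.181,.139)],T))
print(get_obs()["force"],get_obs()["time"])
E
```

```text
pos [ 0.6551 -0.0606  0.2999] yang 35.8 j6 -43.1 units [ 0.82  0.88 -0.01] turn deg -0.2 = -0.03
[[344.48167537 186.42198023]
 [306.0679913  255.12300423]
 [255.6454931  307.22544633]]
[0.81529732 0.02452164 0.1062606 ] 4.575
```

View pics/w1.png

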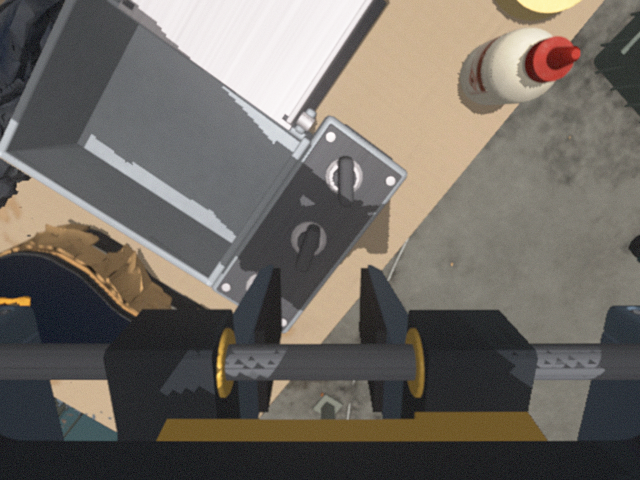

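```bash
python3 - <<'E'
import cv2
im=cv2.imread("pics/w1.png")
cv2.imwrite("pics/w1c.png",cv2.resize(im[110:310,210:420],None,fx=3,fy=3,interpolation=cv2.INTER_CUBIC))
E
```

```text
(no output)
```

View pics/w1c.png

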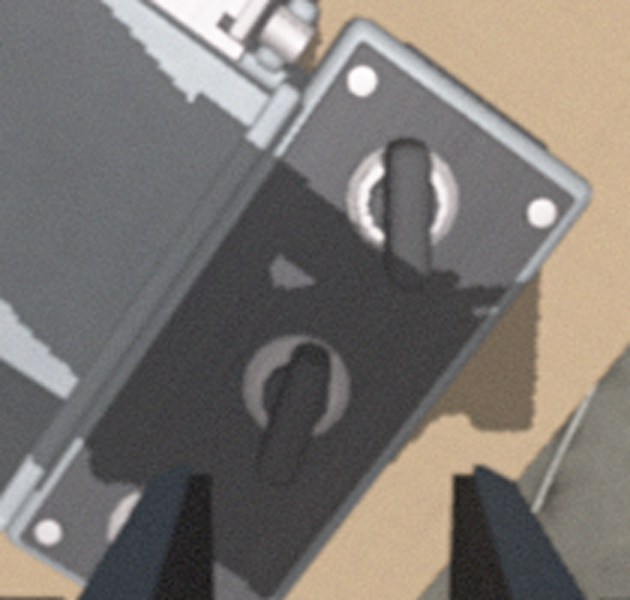

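```bash
python3 - <<'E'
from h import *
T=pose()
print(ray("wrist",[(344.3,177.7),(308.7,240)],.098,T))
print(ray("wrist",[(345.8,182),(308.5,250)],.139,T))
r=ray("wrist",[(345.5,158),(346.5,203),(314.5,226),(301,270)],.139,T)
for k in(0,2): d=r[k+1]-r[k]; print(np.hypot(*d[:2]),np.degrees(np.arctan2(d[1],d[0])),r[k:k+2].mean(0))
# hopper tool x dir
print(T.round(3), cam("wrist",T)[3])
E
```

```text
[[ 0.66180711 -0.02833639  0.098     ]
 [ 0.67076866 -0.10331005  0.098     ]]
[[ 0.65958452 -0.02702861  0.139     ]
 [ 0.66983446 -0.10037607  0.139     ]]
0.04115174790218638 -51.89147534138879 [ 0.65911791 -0.0260884   0.139     ]
0.046446389493511576 -70.92441836902135 [ 0.66821156 -0.09951733  0.139     ]
[[-0.585  0.811 -0.     0.655]
 [ 0.811  0.585  0.    -0.061]
 [ 0.    -0.    -1.     0.3  ]
 [ 0.     0.     0.     1.   ]] [0.60581428 0.00766269 0.50209115]
```

```bash
python3 - <<'E'
from h import *
plan((.6615,-.0295,.107),37)
E
```

```text
pos [ 0.6551 -0.0606  0.2999] yang 35.8 j6 -43.1 units [0.86 0.94 7.71] turn deg -1.2 = -0.20
```

Call:
step_arm([
  [0.86,0.94,0],
  [0,0,1],
  [0,0,1],
  [0,0,1],
  [0,0,1],
  [0,0,1],
  [0,0,1],
  [0,0,1],
  [0,0,0.7],
  [0,0,0],
  [0,0,0],
  [0,0,0],
  [0,0,0],
  [0,0,0],
], claw=[-0.2,-0.2,-0.2,-0.2,-0.2,-0.2,-0.2,-0.2,-0.2,-0.2,-1,-1,-1,-1], turn=[0,0,0,0,0,0,0,0,0,0,0,0,0,0])

```text
time: 6.32
position: [0.6618, -0.0294, 0.108]
orientation: [0.454, 0.891, 0.0, 0.0]
force: [0.3, -0.2, -1.0]
width: 0.013
```

```bash
python3 - <<'E'
from h import *
o=get_obs();print(o['width']*91,o['force'],o['torque'],o['joint_efforts'][5]);plan((.6615,-.0295,.107),37)
E
```

```text
1.1844703809582646 [ 0.27232379 -0.15174547 -1.04774159] [-0.07402961 -0.00461597 -0.01497445] 2.7399164537200704e-06
pos [ 0.6618 -0.0294  0.108 ] yang 36.0 j6 -40.6 units [ 0.   -0.01  0.04] turn deg -1.0 = -0.16
```

```bash
python3 - <<'E'
from h import *
cv2.imwrite("pics/w2.png",snapshot("wrist")[:,:,::-1])
s=snapshot("scene")[200:330,350:550,::-1];cv2.imwrite("pics/s2.png",cv2.resize(s,None,fx=4,fy=4,interpolation=cv2.INTER_CUBIC))
E
```

```text
(no output)
```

View pics/w2.png

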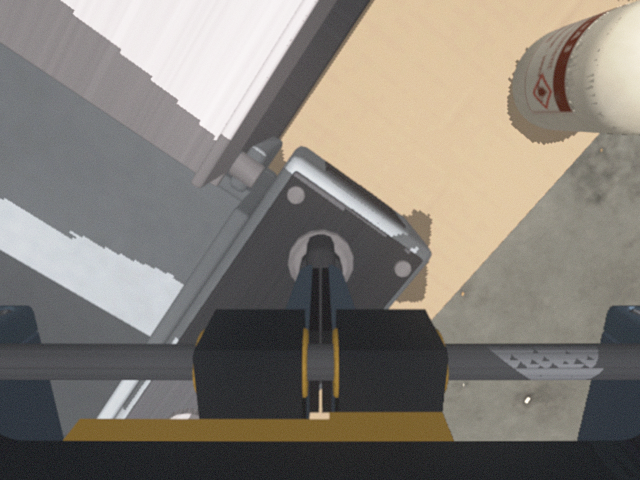

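View pics/s2.png

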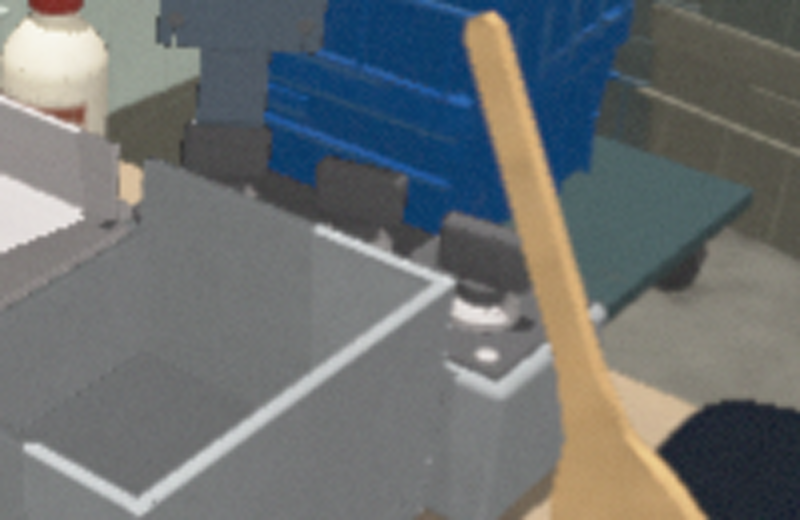

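```bash
python3 - <<'E'
from h import *
T=pose();im=cv2.imread("pics/w2.png")
print("tcp",proj("wrist",[T[:3,3],(.6615,-.0295,.098),(.6615,-.0295,.139)],T), T[:3,3], get_obs()['time'])
print(ray("wrist",[(321,260)],.098,T))
c=im[190:360,220:420];cv2.imwrite("pics/w2c.png",cv2.resize(c,None,fx=4,fy=3.5,interpolation=cv2.INTER_CUBIC))
K,D,Rc,c=cam("wrist",T);print(c)
E
```

```text
tcp [[320.31463511 275.23413958]
 [319.94597738 268.56334597]
 [319.93586895 300.87545788]] [ 0.66167677 -0.02939963  0.10775019] 6.425
[[ 0.65893642 -0.02495461  0.098     ]]
[0.61202289 0.03872077 0.3099399 ]
```

View pics/w2c.png

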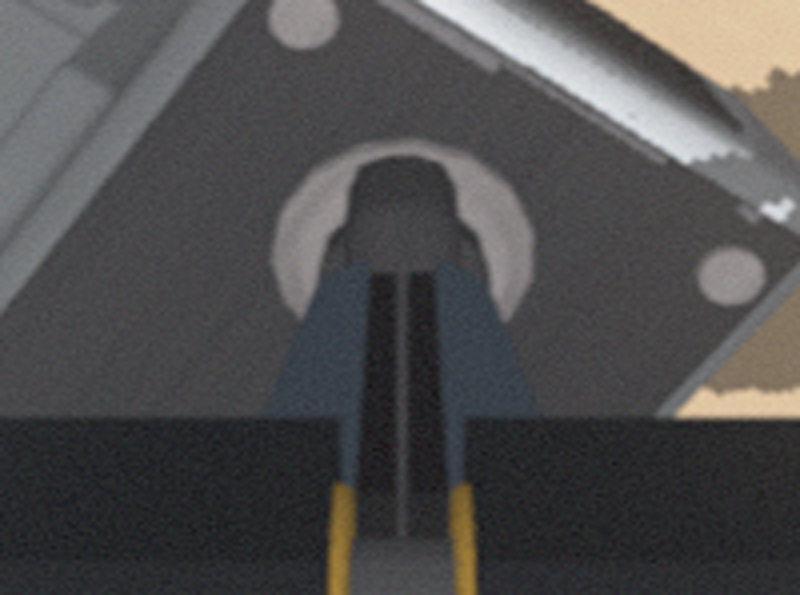

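```bash
python3 - <<'E'
from h import *
T=pose()
def tri(obs):
    A=np.zeros((3,3));b=np.zeros(3)
    for n,px,TT in obs:
        K,D,Rc,c=cam(n,TT);p=cv2.undistortPoints(np.array(px,float).reshape(1,1,2),K,D).ravel()
        d=Rc@np.r_[p,1];d/=np.linalg.norm(d);M=np.eye(3)-np.outer(d,d);A+=M;b+=M@c
    x=np.linalg.solve(A,b)
    return x
# screws: top crop /5.8 + (360,145); w2 crop x/4+220, y/3.5+190
A_top=(360+140/5.8,145+295/5.8); B_top=(360+139/5.8,145+92/5.8)
A_w=(220+304/4,190+18/3.5); B_w=(220+732/4,190+276/3.5)
for t,w in((A_top,A_w),(B_top,B_w)):
    x=tri([("top",t,None),("wrist",w,T)]);print(x,proj("top",[x])-t,proj("wrist",[x],T)-w)
x=tri([("top",(395.7,179.5),None),("wrist",(220+403/4,190+250/3.5),T)]);print('boss',x)
E
```

```text
[ 0.62867719 -0.00844867  0.07376919] [[-0.39848845  0.36696137]] [[0.26173182 1.95761364]]
[ 0.7059355  -0.0061052   0.08222618] [[-0.52914758 -0.203653  ]] [[-1.74799562  1.05739073]]
boss [ 0.66734777 -0.03578407  0.06457998]
```

```bash
python3 - <<'E'
from h import *
def tri(obs):
    A=np.zeros((3,3));b=np.zeros(3)
    for n,px,TT in obs:
        K,D,Rc,c=cam(n,TT);p=cv2.undistortPoints(np.array(px,float).reshape(1,1,2),K,D).ravel()
        d=Rc@np.r_[p,1];d/=np.linalg.norm(d);M=np.eye(3)-np.outer(d,d);A+=M;b+=M@c
    return np.linalg.solve(A,b)
t=(360+680/5.8,145+295/5.8);s=(350+487/4,200+355/4)
x=tri([("top",t,None),("scene",s,None)]);print(x,proj("top",[x])-t,proj("scene",[x])-s)
for z in(.089,.08,.07):print(z,ray("top",[t],z),ray("scene",[s],z))
# bottle cap etc: known 170 tall
# boss3 in scene
s=(350+482/4,200+312/4)
for z in(.098,.085,.07):print(z,ray("top",[(466,180)],z),ray("scene",[s],z))
print(cam("scene")[3])
im=snapshot("top")[:,:,::-1];cv2.imwrite("pics/t2.png",cv2.resize(im[100:260,280:500],None,fx=3.5,fy=3.5,interpolation=cv2.INTER_CUBIC))
E
```

```text
[ 0.6293299  -0.2063404   0.09222544] [[-0.56327075  0.40947971]] [[ 0.79660698 -0.14976728]]
0.089 [[ 0.63073679 -0.20847964  0.089     ]] [[ 0.63234898 -0.20338578  0.089     ]]
0.08 [[ 0.63211919 -0.21106376  0.08      ]] [[ 0.64483649 -0.19734602  0.08      ]]
0.07 [[ 0.6336552  -0.21393501  0.07      ]] [[ 0.6587115  -0.19063518  0.07      ]]
0.098 [[ 0.66335693 -0.18199079  0.098     ]] [[ 0.65006632 -0.18892142  0.098     ]]
0.085 [[ 0.66573077 -0.18545835  0.085     ]] [[ 0.66888857 -0.17966461  0.085     ]]
0.07 [[ 0.66846981 -0.18945938  0.07      ]] [[ 0.69060656 -0.16898368  0.07      ]]
[-0.07440161 -0.54521557  0.59836946]
```

View pics/t2.png

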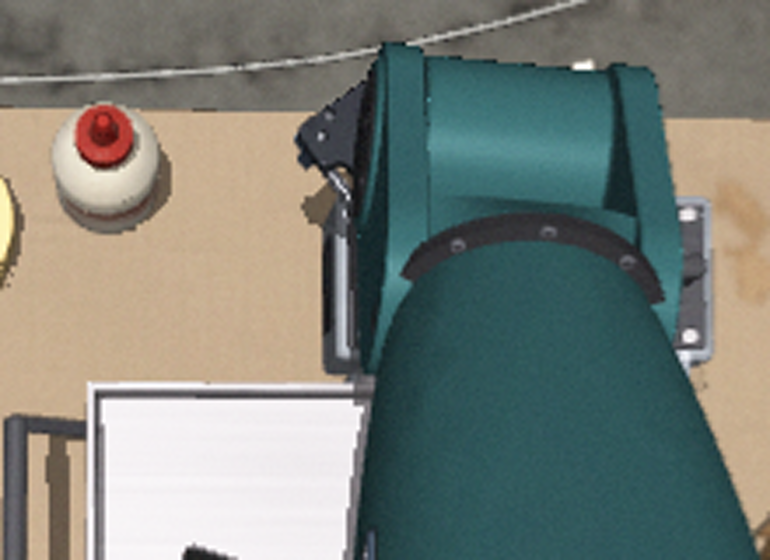

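```bash
python3 - <<'E'
from h import *
T=pose()
c=np.array([.6615,-.0295,0]);u=T[:3,0]
for dx in(.023,.016,0,-.023):
  for z in(.098,.109,.139): print(dx,z,proj("wrist",[c+u*dx+[0,0,z]],T).round(1))
print('pad tips', proj("wrist",[T[:3,3]+u*.016,T[:3,3]-u*.016,T[:3,3]+u*.016+[0,0,.038]],T))
o=get_obs();print(o['width'],o['force'])
E
```

```text
0.023 0.098 [[319.9 229.6]]
0.023 0.109 [[319.9 235.5]]
0.023 0.139 [[319.9 254.8]]
0.016 0.098 [[319.9 241.7]]
0.016 0.109 [[319.9 248.1]]
0.016 0.139 [[319.9 269.2]]
0 0.098 [[320.  268.5]]
0 0.109 [[320.  276.1]]
0 0.139 [[320.  300.9]]
-0.023 0.098 [[320.  305.2]]
-0.023 0.109 [[320.  314.2]]
-0.023 0.139 [[320.  343.7]]
pad tips [[320.29014943 247.40485531]
 [320.33807344 301.88228018]
 [320.35089658 274.90182197]]
0.00241835655398088 [-0.09404582 -0.51215183  0.11176303]
```

```bash
python3 - <<'E'
from h import *
T=pose();p=T[:3,3]
q=(proj("scene",[p,p+[0,0,.031],[.6615,-.0295,.109],[.6615,-.0295,.139]])-[350,200])*4;print(q)
im=cv2.imread("pics/s2.png");c=im[40:240,100:420];cv2.imwrite("pics/s2c.png",cv2.resize(c,None,fx=2.5,fy=2.5))
E
```

```text
[[226.41868405 172.48652624]
 [230.39613356 120.37049885]
 [226.47560825 170.50926064]
 [230.3264868  120.03093567]]
```

View pics/s2c.png

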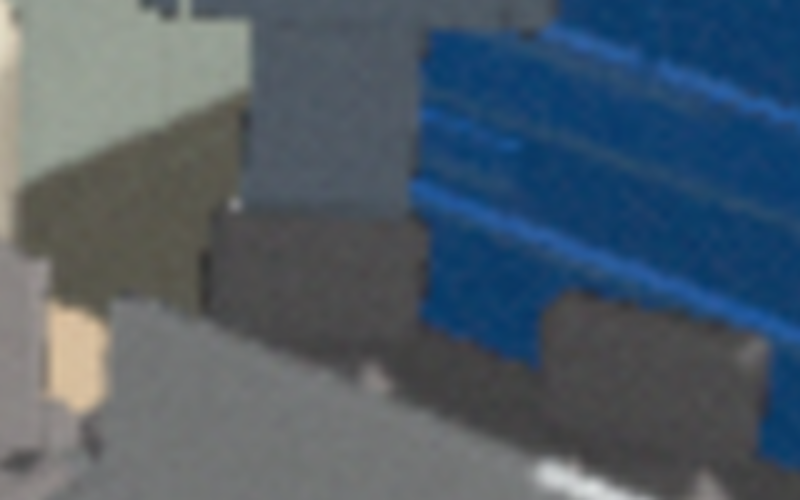

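Call:
step_arm([
  [0,0,0],
  [0,0,0],
  [0,0,0],
  [0,0,0.3],
  [0,0,0.3],
  [0,0,0],
], claw=[-0.2,-0.2,-0.2,-0.2,-0.2,-0.2], turn=[0,0,0,0,0,0])

```text
time: 7.22
position: [0.661, -0.0294, 0.0916]
orientation: [0.454, 0.891, -0.0, -0.001]
force: [0.2, 0.1, -0.3]
width: 0.403
```

```bash
python3 - <<'E'
from h import *
print(get_obs()['force'])
cv2.imwrite("pics/w3.png",snapshot("wrist")[150:400,150:480,::-1])
s=snapshot("scene")[200:330,350:550,::-1];cv2.imwrite("pics/s3.png",cv2.resize(s,None,fx=4,fy=4,interpolation=cv2.INTER_CUBIC))
E
```

```text
[ 0.22904523  0.139184   -0.33014382]
```

View pics/w3.png

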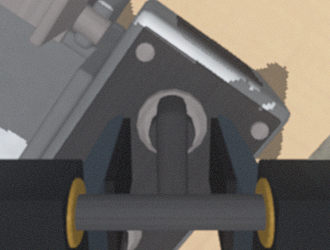

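View pics/s3.png

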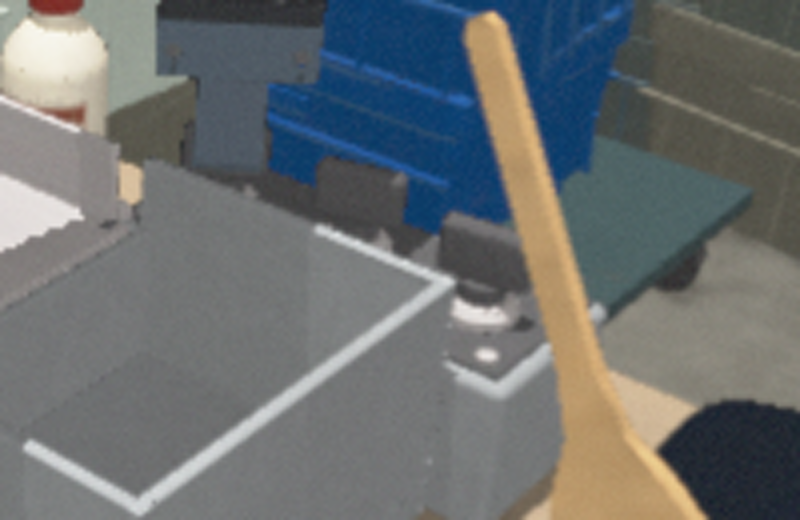

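Call:
step_arm([
  [0,0,0.2],
  [0,0,0],
  [0,0,0],
  [0,0,0],
  [0,0,0],
], claw=[-0.2,-1,-1,-1,-1], turn=[0,0,0,0,0])

```text
time: 7.95
position: [0.6619, -0.0293, 0.0878]
orientation: [0.454, 0.891, 0.0, 0.0]
force: [2.3, 2.0, -1.5]
width: 0.148
```

Call:
step_arm([
  [0,0,0],
  [0,0,0],
  [0,0,0],
  [0,0,0],
  [0,0,0],
  [0,0,0],
  [0,0,0],
  [0,0,0],
  [0,0,0],
  [0,0,0],
], claw=[-1,-1,-1,-1,-1,-1,-1,-1,-1,-1], turn=[1,1,1,1,1,1,1,1,1,1])

```text
time: 9.2
position: [0.661, -0.0294, 0.0877]
orientation: [0.839, 0.543, -0.001, -0.0]
force: [-4.1, 1.1, 3.7]
width: 0.154
```

```bash
cat > st.py <<'E'
from h import *
o=get_obs();print("t",o['time'],"w",round(o['width']*91,1),"F",o['force'].round(1),"M",o['torque'].round(2),"j6 %.1f"%np.degrees(o['qpos'][5]),"eff",o['joint_efforts'][[0,5]].round(2));plan(o['position'])
E
python3 st.py
```

```text
t 9.2 w 14.1 F [-4.1  1.1  3.7] M [0.14 0.87 0.06] j6 19.6 eff [-0.74 -1.64]
pos [ 0.661  -0.0294  0.0877] yang -24.2 j6 19.6 units [0. 0. 0.] turn deg 0.0 = 0.00
```

Call:
step_arm([
  [0,0,0],
  [0,0,0],
  [0,0,0],
  [0,0,0],
  [0,0,0],
  [0,0,0],
  [0,0,0],
  [0,0,0],
  [0,0,0],
  [0,0,0],
  [0,0,0],
  [0,0,0],
], claw=[-1,-1,-1,-1,-1,-1,-1,-1,-1,-1,-1,-1], turn=[1,1,1,1,1,1,1,1,1,1,1,1])

```text
time: 10.7
position: [0.6605, -0.0285, 0.0877]
orientation: [0.999, -0.054, -0.001, -0.001]
force: [-7.8, 8.1, 6.8]
width: 0.155
```

```bash
python3 st.py
```

```text
t 10.7 w 14.1 F [-7.8  8.1  6.8] M [1.66 1.48 0.1 ] j6 91.6 eff [-5.6  -1.63]
pos [ 0.6605 -0.0285  0.0877] yang -96.2 j6 91.6 units [0. 0. 0.] turn deg 0.0 = 0.00
```

Call:
step_arm([
  [0,0,0],
  [0,0,0],
  [0,0,0],
  [0,0,0],
  [0,0,0],
  [0,0,0],
  [0,0,0],
], claw=[-1,-1,-1,-1,-1,-1,-1], turn=[1,1,1,1,1,1,1])

```text
time: 11.58
position: [0.6608, -0.028, 0.0877]
orientation: [0.913, -0.408, -0.001, -0.001]
force: [-4.2, 12.1, 4.8]
width: 0.152
```

```bash
python3 st.py
```

```text
t 11.575 w 13.8 F [-4.2 12.1  4.8] M [2.56 0.97 0.06] j6 133.6 eff [-8.56 -1.63]
pos [ 0.6608 -0.028   0.0877] yang -138.2 j6 133.6 units [0. 0. 0.] turn deg 0.0 = 0.00
```

Call:
step_arm([
  [0,0,0],
  [0,0,0],
  [0,0,0],
  [0,0,0],
], claw=[-1,-1,-1,-1], turn=[1,1,1,1])

```text
time: 12.08
position: [0.6614, -0.0287, 0.0878]
orientation: [0.809, -0.588, -0.0, 0.0]
force: [-1.1, 4.8, 1.8]
width: 0.199
```

```bash
python3 st.py
```

```text
t 12.075 w 18.1 F [-1.1  4.8  1.8] M [0.99 0.31 1.52] j6 157.5 eff [-3.85 -0.3 ]
pos [ 0.6614 -0.0287  0.0878] yang -162.0 j6 157.5 units [0. 0. 0.] turn deg 0.0 = 0.00
```

Call:
step_arm([
  [0,0,0],
  [0,0,0],
  [0,0,0],
  [0,0,-1],
  [0,0,-1],
  [0,0,-1],
  [0,0,0],
], claw=[-0.2,-0.2,-0.2,-0.2,-0.2,-0.2,-0.2], turn=[0,0,0,0,0,0,0])

```text
time: 12.95
position: [0.6628, -0.0296, 0.1644]
orientation: [0.809, -0.587, 0.001, -0.001]
force: [0.5, 0.8, 0.4]
width: 0.404
```

```bash
python3 st.py; python3 - <<'E'
from h import *
T=pose();im=snapshot("wrist")[:,:,::-1]; cv2.imwrite("pics/w4.png",im)
plan((.671,-.105,.16),20)
E
```

```text
t 12.95 w 36.8 F [0.5 0.8 0.4] M [ 0.06  0.17 -0.01] j6 157.4 eff [ 0.05 -0.  ]
pos [ 0.6628 -0.0296  0.1644] yang -161.9 j6 157.4 units [0. 0. 0.] turn deg 0.0 = 0.00
pos [ 0.6619 -0.0295  0.163 ] yang -161.9 j6 157.4 units [2.98 0.59 0.12] turn deg -1.9 = -0.32
```

View pics/w4.png

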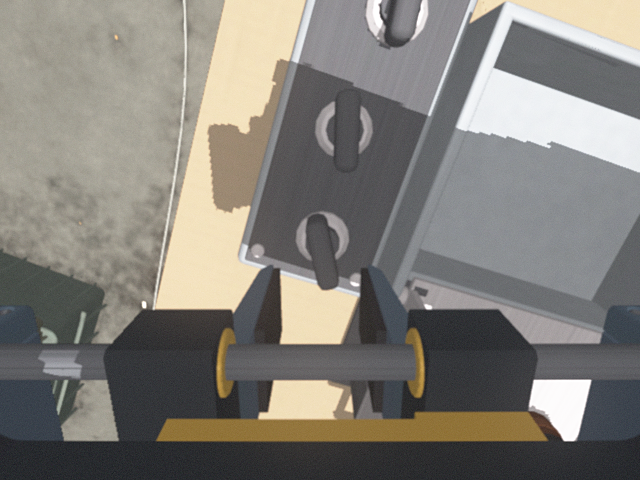

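Call:
step_arm([
  [1,0.2,0],
  [1,0.2,0],
  [0.98,0.2,0],
  [0,0,0],
  [0,0,0],
  [0,0,0],
  [0,0,0],
  [0,0,0],
  [0,0,0],
  [0,0,0],
  [0,0,0],
  [0,0,0],
  [0,0,0],
  [0,0,0],
  [0,0,0],
  [0,0,0],
  [0,0,0],
  [0,0,0],
  [0,0,0],
  [0,0,0],
], claw=[-0.2,-0.2,-0.2,-0.2,-0.2,-0.2,-0.2,-0.2,-0.2,-0.2,-0.2,-0.2,-0.2,-0.2,-0.2,-0.2,-0.2,-0.2,-0.2,-0.2], turn=[0,0,0,-1,-1,-1,-1,-1,-1,-1,-1,-1,-1,-1,-1,-1,-1,-1,-1,-1])

```text
time: 15.5
position: [0.6704, -0.1064, 0.1623]
orientation: [0.966, 0.26, -0.0, -0.0]
force: [-0.2, 0.5, 0.4]
width: 0.398
```

Call:
step_arm([
  [0,0,0],
  [0,0,0],
  [0,0,0],
  [0,0,0],
  [0,0,0],
  [0,0,0],
  [0,0,0],
  [0,0,0],
  [0,0,0],
  [0,0,0],
  [0,0,0],
  [0,0,0],
  [0,0,0],
  [0,0,0],
  [0,0,0],
], claw=[-0.2,-0.2,-0.2,-0.2,-0.2,-0.2,-0.2,-0.2,-0.2,-0.2,-0.2,-0.2,-0.2,-0.2,-0.2], turn=[-1,-1,-1,-1,-1,-1,-1,-1,-1,-1,-1,-1,-1,-0.3,0])

```text
time: 17.38
position: [0.6704, -0.1056, 0.1624]
orientation: [0.576, 0.818, -0.0, -0.0]
force: [0.0, -0.3, -0.2]
width: 0.401
```

```bash
python3 - <<'E'
from h import *
T=pose();im=snapshot("wrist")[:,:,::-1]; cv2.imwrite("pics/w5.png",im)
plan((.6705,-.105,.087),20)
E
```

```text
pos [ 0.6704 -0.1054  0.1625] yang 19.7 j6 -30.6 units [0.01 0.01 3.02] turn deg -0.3 = -0.05
```

View pics/w5.png

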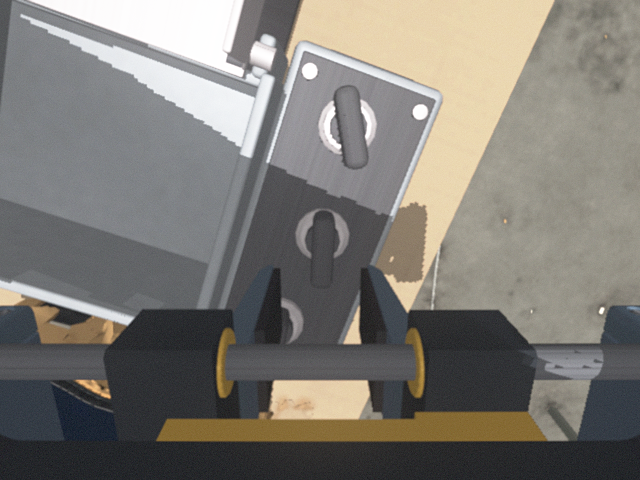

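Call:
step_arm([
  [0,0,1],
  [0,0,1],
  [0,0,1],
  [0,0,0],
  [0,0,0],
  [0,0,0],
  [0,0,0],
  [0,0,0],
], claw=[-0.2,-0.2,-0.2,-0.2,-1,-1,-1,-1], turn=[0,0,0,0,0,0,0,0])

```text
time: 18.42
position: [0.6715, -0.1048, 0.0888]
orientation: [0.575, 0.818, 0.001, 0.001]
force: [2.6, 2.9, 6.1]
width: 0.153
```

Call:
step_arm([
  [0,0,0],
  [0,0,0],
  [0,0,0],
  [0,0,0],
  [0,0,0],
  [0,0,0],
  [0,0,0],
  [0,0,0],
  [0,0,0],
  [0,0,0],
  [0,0,0],
  [0,0,0],
  [0,0,0],
  [0,0,0],
  [0,0,0],
  [0,0,0],
  [0,0,0],
  [0,0,0],
  [0,0,0],
  [0,0,0],
], claw=[-1,-1,-1,-1,-1,-1,-1,-1,-1,-1,-1,-1,-1,-1,-1,-1,-1,-1,-1,-1], turn=[1,1,1,1,1,1,1,1,1,1,1,1,1,1,1,1,1,1,1,1])

```text
time: 20.92
position: [0.671, -0.1044, 0.0888]
orientation: [0.996, -0.09, 0.0, -0.0]
force: [-0.3, 6.5, 8.8]
width: 0.149
```

```bash
python3 st.py
```

```text
t 20.925 w 13.5 F [-0.3  6.5  8.8] M [1.24 0.44 0.11] j6 89.5 eff [-4.27 -1.64]
pos [ 0.671  -0.1044  0.0888] yang -100.4 j6 89.5 units [0. 0. 0.] turn deg 0.0 = 0.00
```

Call:
step_arm([
  [0,0,0],
  [0,0,0],
  [0,0,0],
  [0,0,0],
  [0,0,0],
  [0,0,0],
  [0,0,0],
  [0,0,0],
  [0,0,0],
  [0,0,0],
], claw=[-1,-1,-1,-1,-1,-1,-1,-1,-1,-1], turn=[1,1,1,1,1,1,1,1,1,1])

```text
time: 22.18
position: [0.6713, -0.1046, 0.0888]
orientation: [0.818, -0.575, 0.001, -0.0]
force: [0.6, 8.3, 6.7]
width: 0.193
```

```bash
python3 st.py
```

```text
t 22.175 w 17.6 F [0.6 8.3 6.7] M [1.58 0.15 1.52] j6 149.4 eff [-6.44 -0.32]
pos [ 0.6713 -0.1046  0.0888] yang -160.3 j6 149.4 units [0. 0. 0.] turn deg 0.0 = 0.00
```

Call:
step_arm([
  [0,0,0],
  [0,0,0],
  [0,0,0],
  [0,0,-1],
  [0,0,-1],
  [0,0,-1],
  [0,0,0],
], claw=[-0.2,-0.2,-0.2,-0.2,-0.2,-0.2,-0.2], turn=[0,0,0,0,0,0,0])

```text
time: 23.05
position: [0.6715, -0.1052, 0.1644]
orientation: [0.818, -0.575, 0.001, -0.001]
force: [-0.3, -0.4, 0.2]
width: 0.402
```

```bash
python3 - <<'E'
from h import *
plan((.6627,-.181,.163),10)
E
```

```text
pos [ 0.6715 -0.1052  0.1644] yang -160.2 j6 149.3 units [2.73 1.36 0.06] turn deg 9.8 = 1.64
```

Call:
step_arm([
  [1,0.5,0],
  [1,0.5,0],
  [0.73,0.36,0],
  [0,0,0],
  [0,0,0],
  [0,0,0],
  [0,0,0],
  [0,0,0],
  [0,0,0],
  [0,0,0],
  [0,0,0],
  [0,0,0],
  [0,0,0],
  [0,0,0],
  [0,0,0],
  [0,0,0],
  [0,0,0],
  [0,0,0],
  [0,0,0],
  [0,0,0],
], claw=[-0.2,-0.2,-0.2,-0.2,-0.2,-0.2,-0.2,-0.2,-0.2,-0.2,-0.2,-0.2,-0.2,-0.2,-0.2,-0.2,-0.2,-0.2,-0.2,-0.2], turn=[0,0,0,-1,-1,-1,-1,-1,-1,-1,-1,-1,-1,-1,-1,-1,-1,-1,-1,-1])

```text
time: 25.55
position: [0.6613, -0.1807, 0.1618]
orientation: [0.961, 0.276, -0.0, -0.0]
force: [0.1, 0.3, -0.5]
width: 0.398
```

Call:
step_arm([
  [0,0,0],
  [0,0,0],
  [0,0,0],
  [0,0,0],
  [0,0,0],
  [0,0,0],
  [0,0,0],
  [0,0,0],
  [0,0,0],
  [0,0,0],
  [0,0,0],
  [0,0,0],
  [0,0,0],
], claw=[-0.2,-0.2,-0.2,-0.2,-0.2,-0.2,-0.2,-0.2,-0.2,-0.2,-0.2,-0.2,-0.2], turn=[-1,-1,-1,-1,-1,-1,-1,-1,-1,-1,-1,-0.4,0])

```text
time: 27.18
position: [0.6613, -0.1807, 0.1619]
orientation: [0.641, 0.767, -0.0, -0.0]
force: [-0.1, 0.5, 0.8]
width: 0.4
```

```bash
python3 - <<'E'
from h import *
T=pose();im=snapshot("wrist")[:,:,::-1]; cv2.imwrite("pics/w6.png",im)
plan((.6627,-.181,.088),10)
E
```

```text
pos [ 0.6613 -0.1806  0.1621] yang 10.2 j6 -27.4 units [-0.02  0.05  2.96] turn deg 0.2 = 0.03
```

View pics/w6.png

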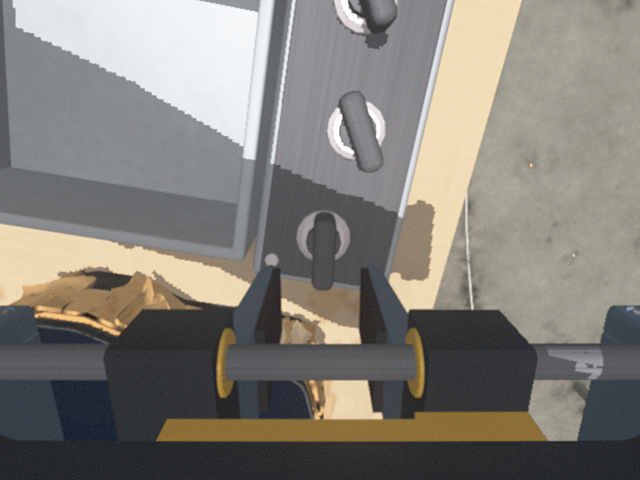

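Call:
step_arm([
  [0,0.05,1],
  [0,0,1],
  [0,0,0.95],
  [0,0,0],
  [0,0,0],
  [0,0,0],
  [0,0,0],
  [0,0,0],
], claw=[-0.2,-0.2,-0.2,-0.2,-1,-1,-1,-1], turn=[0,0,0,0,0,0,0,0])

```text
time: 28.22
position: [0.6634, -0.1806, 0.0898]
orientation: [0.641, 0.767, 0.0, 0.001]
force: [-2.2, 0.4, 7.1]
width: 0.154
```

Call:
step_arm([
  [0,0,0],
  [0,0,0],
  [0,0,0],
  [0,0,0],
  [0,0,0],
  [0,0,0],
  [0,0,0],
  [0,0,0],
  [0,0,0],
  [0,0,0],
  [0,0,0],
  [0,0,0],
  [0,0,0],
  [0,0,0],
  [0,0,0],
  [0,0,0],
  [0,0,0],
  [0,0,0],
  [0,0,0],
  [0,0,0],
], claw=[-1,-1,-1,-1,-1,-1,-1,-1,-1,-1,-1,-1,-1,-1,-1,-1,-1,-1,-1,-1], turn=[1,1,1,1,1,1,1,1,1,1,1,1,1,1,1,1,1,1,1,1])

```text
time: 30.72
position: [0.6632, -0.1805, 0.0898]
orientation: [0.985, -0.173, 0.0, 0.0]
force: [-2.3, 0.8, 8.3]
width: 0.152
```

```bash
python3 st.py
```

```text
t 30.725 w 13.8 F [-2.3  0.8  8.3] M [0.1  0.65 0.12] j6 92.8 eff [-0.23 -1.64]
pos [ 0.6632 -0.1805  0.0898] yang -110.0 j6 92.8 units [0. 0. 0.] turn deg 0.0 = 0.00
```

Need about 41° more plus a little margin.

Call:
step_arm([
  [0,0,0],
  [0,0,0],
  [0,0,0],
  [0,0,0],
  [0,0,0],
  [0,0,0],
  [0,0,0],
  [0,0,0],
], claw=[-1,-1,-1,-1,-1,-1,-1,-1], turn=[1,1,1,1,1,1,1,1])

```text
time: 31.72
position: [0.6635, -0.1809, 0.0899]
orientation: [0.83, -0.558, 0.001, 0.0]
force: [-1.4, 1.4, 5.3]
width: 0.182
```

```bash
python3 st.py
```

```text
t 31.725 w 16.6 F [-1.4  1.4  5.3] M [0.41 0.77 1.26] j6 140.7 eff [ 0.29 -0.36]
pos [ 0.6635 -0.1809  0.0899] yang -157.9 j6 140.7 units [0. 0. 0.] turn deg 0.0 = 0.00
```

Call:
step_arm([
  [0,0,0],
  [0,0,0],
  [0,0,0],
  [0,0,-1],
  [0,0,-1],
  [0,0,-1],
  [0,0,-1],
  [0,0,-1],
  [0,0,-1],
  [0,0,-1],
], claw=[-0.2,-0.2,-0.2,-0.2,-0.2,-0.2,-0.2,-0.2,-0.2,-0.2], turn=[0,0,0,0,0,0,0,0,0,0])

```text
time: 32.98
position: [0.6627, -0.1803, 0.2646]
orientation: [0.83, -0.557, -0.0, -0.0]
force: [-1.5, -0.6, -0.3]
width: 0.399
```

```bash
python3 - <<'E'
from h import *
im=snapshot("top")[:,:,::-1]; cv2.imwrite("pics/t3.png",im)
w=snapshot("wrist")[:,:,::-1]; cv2.imwrite("pics/w7.png",w)
plan((.53,.25,.26),-157.9)
E
```

```text
pos [ 0.6641 -0.1808  0.2667] yang -157.7 j6 140.6 units [-17.98  -1.56   0.23] turn deg 0.2 = 0.03
```

View pics/t3.png

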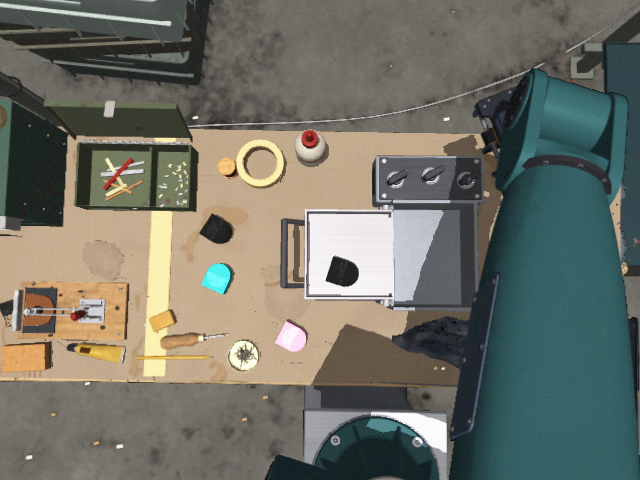

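View pics/w7.png

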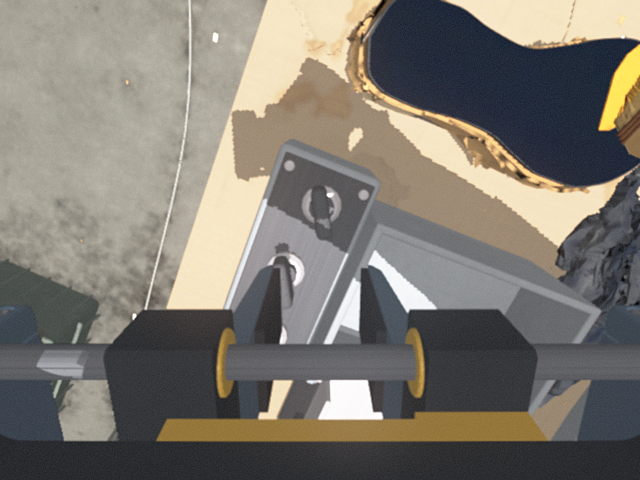

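```bash
python3 - <<'E'
from h import *
im=cv2.imread("pics/t3.png")
def D(c):
    # dark mask around, contour & min-area stats
    x,y=c;sub=im[y-35:y+35,x-35:x+35]
    m=(sub.max(2)<60).astype(np.uint8)
    cs,_=cv2.findContours(m,cv2.RETR_EXTERNAL,cv2.CHAIN_APPROX_NONE);k=max(cs,key=cv2.contourArea)
    M=cv2.moments(k);print(cv2.contourArea(k),cv2.boundingRect(k),M['m10']/M['m00']+x-35,M['m01']/M['m00']+y-35)
    r=cv2.minAreaRect(k);print(r); return cv2.boxPoints(r)+[x-35,y-35],k.reshape(-1,2)+[x-35,y-35]
for c,z in(((216,229),.032),((342,271),.136)):
    b,k=D(c)
    P=ray("top",b,z);print(P.round(4),P.mean(0), [np.hypot(*(P[i]-P[i-1])[:2]) for i in(1,2)],[np.degrees(np.arctan2(*(P[i]-P[i-1])[[1,0]])) for i in (1,2)])
plan((.553,.365,.26))
c=im[190:300,180:260];cv2.imwrite("pics/c3.png",cv2.resize(c,None,fx=5,fy=5,interpolation=cv2.INTER_CUBIC))
c=im[150:210,370:490];cv2.imwrite("pics/c4.png",cv2.resize(c,None,fx=6,fy=6,interpolation=cv2.INTER_CUBIC))
E
```

```text
557.0 (19, 20, 32, 29) 216.62896469180131 229.76421304608016
((36.5, 36.5), (28.012361526489258, 23.574758529663086), 33.6900634765625)
[[0.5447 0.4021 0.032 ]
 [0.5897 0.3742 0.032 ]
 [0.5554 0.3204 0.032 ]
 [0.5105 0.3485 0.032 ]] [0.55007686 0.36129246 0.032     ] [np.float64(0.053002897914924775), np.float64(0.0637939858553175)] [np.float64(-31.777884744271358), np.float64(-122.55620593592192)]
625.5 (19, 21, 32, 29) 341.98854249933385 272.1652011723954
((36.0, 36.5), (28.77672576904297, 24.98199462890625), 18.434947967529297)
[[0.4441 0.1171 0.136 ]
 [0.493  0.1016 0.136 ]
 [0.4753 0.0452 0.136 ]
 [0.4265 0.0608 0.136 ]] [0.45971239 0.08117632 0.136     ] [np.float64(0.05131210881990132), np.float64(0.05916663442957316)] [np.float64(-17.516222700596472), np.float64(-107.38848126650085)]
pos [ 0.6641 -0.1808  0.2667] yang -157.7 j6 140.6 units [-21.89  -4.16   0.23] turn deg 0.0 = 0.00
```

View pics/c3.png

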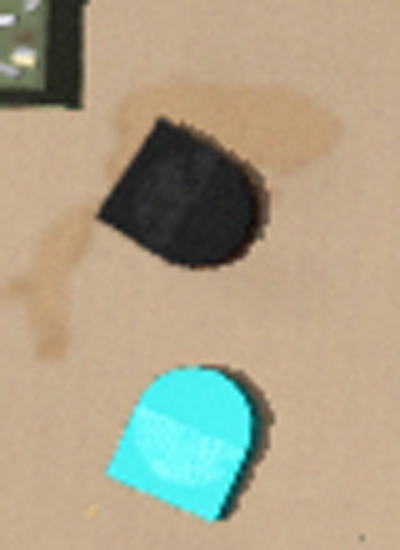

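View pics/c4.png

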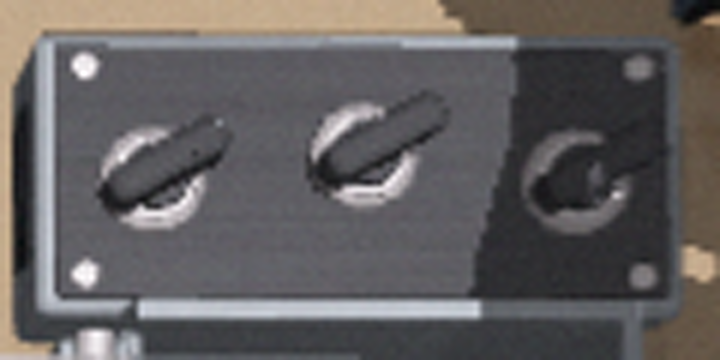

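Call:
step_arm([
  [-1,-0.2,0],
  [-1,-0.2,0],
  [-1,-0.2,0],
  [-1,-0.2,0],
  [-1,-0.2,0],
  [-1,-0.2,0],
  [-1,-0.2,0],
  [-1,-0.2,0],
  [-1,-0.2,0],
  [-1,-0.2,0],
  [-1,-0.2,0],
  [-1,-0.2,0],
  [-1,-0.2,0],
  [-1,-0.2,0],
  [-1,-0.2,0],
  [-1,-0.2,0],
  [-1,-0.2,0],
  [-1,-0.2,0],
  [-1,-0.2,0],
  [-1,-0.2,0],
], claw=[1,1,1,1,1,1,1,1,1,1,1,1,1,1,1,1,1,1,1,1], turn=[0,0,0,0,0,0,0,0,0,0,0,0,0,0,0,0,0,0,0,0])

```text
time: 35.58
position: [0.5752, 0.2913, 0.2645]
orientation: [0.846, -0.532, -0.021, -0.016]
force: [0.3, 0.2, -0.1]
width: 0.998
```

Call:
step_arm([
  [-0.9,-0.2,0],
  [0,0,0],
  [0,0,0],
  [0,0,0],
  [0,0,0],
  [0,0,0],
  [0,0,0],
  [0,0,0],
  [0,0,0],
  [0,0,0],
  [0,0,0],
  [0,0,0],
  [0,0,0],
  [0,0,0],
  [0,0,0],
  [0,0,0],
  [0,0,0],
  [0,0,0],
  [0,0,0],
  [0,0,0],
], claw=[1,1,1,1,1,1,1,1,1,1,1,1,1,1,1,1,1,1,1,1], turn=[-1,-1,-1,-1,-1,-1,-1,-1,-1,-1,-1,-1,-1,-1,-1,-1,-1,-1,-1,-1])

```text
time: 38.08
position: [0.5701, 0.3133, 0.2656]
orientation: [0.883, 0.468, 0.003, -0.026]
force: [-0.4, 0.2, -0.6]
width: 1.0
```

```bash
python3 - <<'E'
from h import *
T=pose()
w=snapshot("wrist")[:,:,::-1]; cv2.imwrite("pics/w8.png",w)
im=snapshot("top")[:,:,::-1]; cv2.imwrite("pics/t4.png",im)
plan((.551,.362,.06),-32)
print(proj("wrist",[(.551,.362,.032)],T))
E
```

```text
pos [0.5701 0.3132 0.2656] yang -34.2 j6 58.2 units [ 0.93 -1.38  8.32] turn deg -2.2 = -0.37
[[290.49294331 172.15713643]]
```

View pics/w8.png

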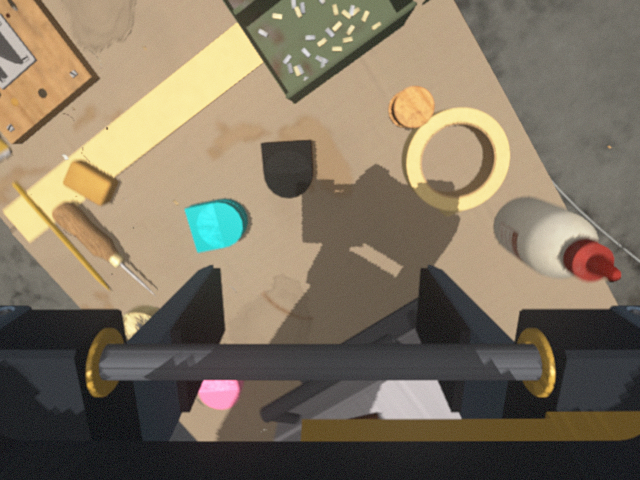

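View pics/t4.png

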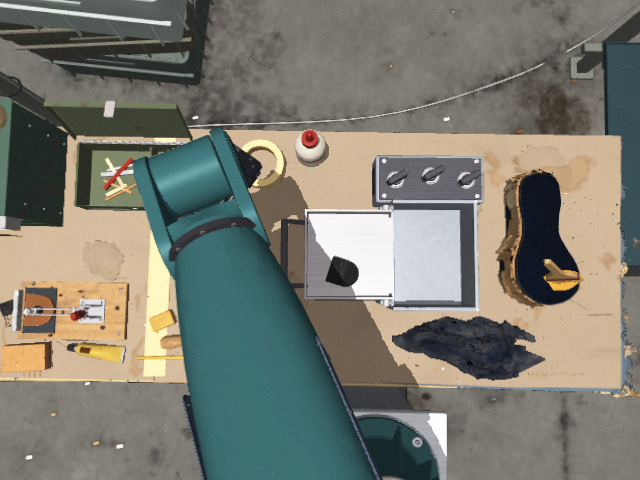

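Call:
step_arm([
  [0.47,-0.7,0],
  [0.47,-0.7,0],
  [0,0,1],
  [0,0,1],
  [0,0,1],
  [0,0,0],
], claw=[1,1,1,1,1,1], turn=[0,0,-0.37,0,0,0])

```text
time: 38.92
position: [0.5516, 0.3562, 0.1913]
orientation: [0.875, 0.484, 0.002, -0.026]
force: [0.2, 0.8, -0.2]
width: 0.997
```

```bash
python3 - <<'E'
from h import *
T=pose();print(T.round(3))
cv2.imwrite("pics/w9.png",snapshot("wrist")[:,:,::-1])
cv2.imwrite("pics/s9.png",snapshot("scene")[:,:,::-1])
plan((.551,.362,.02),-32)
print(get_obs()['qpos'],get_obs()['joint_vel'])
print(proj("wrist",[(.551,.362,.032)],T))
E
```

```text
[[ 0.532  0.847 -0.021  0.552]
 [ 0.846 -0.53   0.047  0.356]
 [ 0.029 -0.043 -0.999  0.191]
 [ 0.     0.     0.     1.   ]]
pos [0.5531 0.3565 0.1937] yang -32.1 j6 59.7 units [-0.08  0.1   6.95] turn deg -0.1 = -0.01
[0.51364026 0.29731674 1.82426297 0.06065806 1.01213502 1.04190367] [-0.00764277 -0.01301177 -0.00903366  0.00068239 -0.00155909 -0.00677055]
[[324.48747614 208.15513081]]
```

View pics/w9.png

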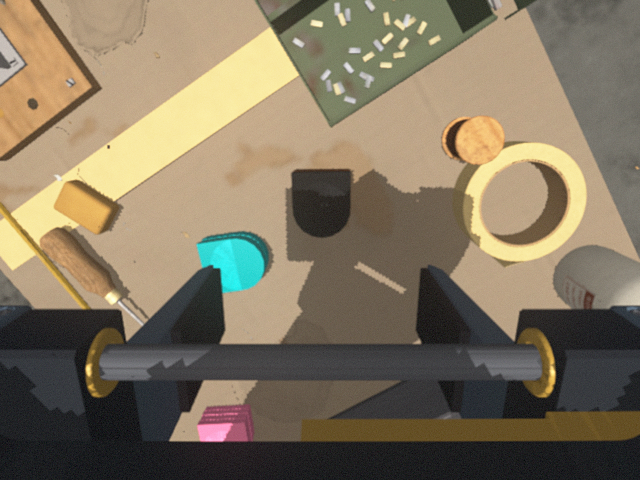

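View pics/s9.png

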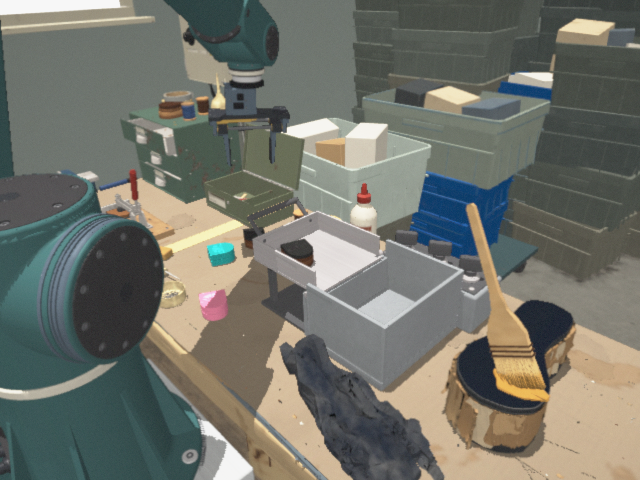

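```bash
python3 - <<'E'
from h import *
T=pose()
for k in(0,.01,.02,.03,.04):
    for s in(.05,-.05): 
        p=T[:3,3]-T[:3,2]*k+T[:3,1]*s; print(k,s,proj("scene",[p]).round(1))
im=cv2.imread("pics/s9.png")
cv2.imwrite("pics/s9c.png",cv2.resize(im[80:270,180:340],None,fx=4,fy=4,interpolation=cv2.INTER_CUBIC)[:,:])
E
```

```text
0 0.05 [[272.5 172.7]]
0 -0.05 [[230.9 174.9]]
0.01 0.05 [[272.4 168.8]]
0.01 -0.05 [[230.6 171. ]]
0.02 0.05 [[272.3 164.9]]
0.02 -0.05 [[230.3 167. ]]
0.03 0.05 [[272.2 160.9]]
0.03 -0.05 [[230. 163.]]
0.04 0.05 [[272.1 157. ]]
0.04 -0.05 [[229.7 159. ]]
```

View pics/s9c.png

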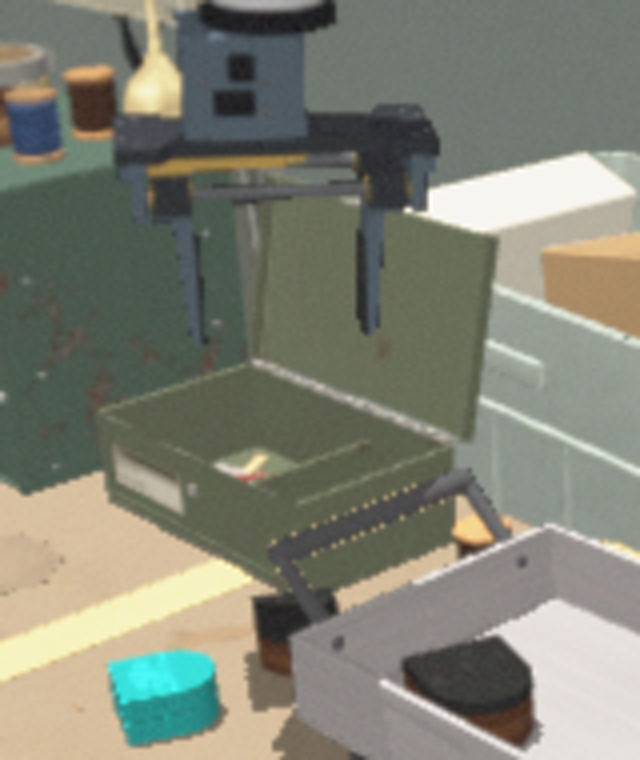

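Call:
step_arm([
  [-0.08,0.1,0.8],
  [0,0,0.8],
  [0,0,0.8],
  [0,0,0.8],
  [0,0,0.8],
  [0,0,0.8],
  [0,0,0.8],
  [0,0,0.8],
  [0,0,0.8],
  [0,0,0],
], claw=[1,1,1,1,1,1,1,1,1,1], turn=[0,0,0,0,0,0,0,0,0,0])

```text
time: 40.28
position: [0.5499, 0.3608, 0.0112]
orientation: [0.875, 0.484, 0.003, -0.026]
force: [-0.5, 0.8, 0.0]
width: 1.0
```

```bash
python3 - <<'E'
from h import *
T=pose()
cv2.imwrite("pics/w10.png",snapshot("wrist")[:,:,::-1])
im=snapshot("scene")[:,:,::-1];cv2.imwrite("pics/s10.png",cv2.resize(im[150:290,180:340],None,fx=4,fy=4,interpolation=cv2.INTER_CUBIC))
plan((.551,.362,-.02),-32);print(get_obs()['force'])
E
```

```text
pos [0.5511 0.3614 0.0131] yang -32.1 j6 58.7 units [-0.02  0.04  1.32] turn deg -0.1 = -0.01
[0.08622869 0.53283073 0.37191867]
```

View pics/w10.png

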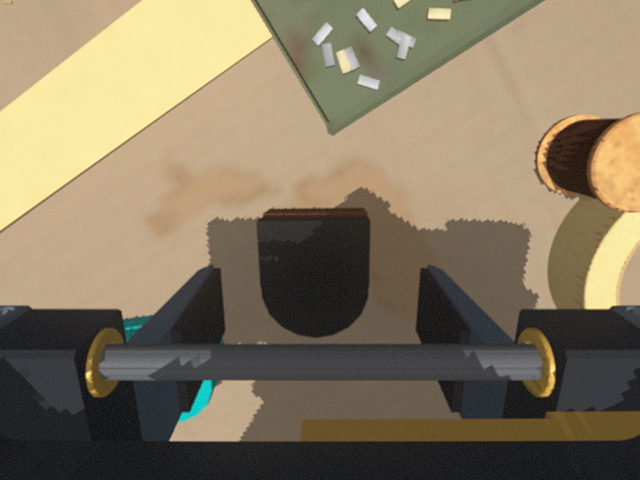

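View pics/s10.png

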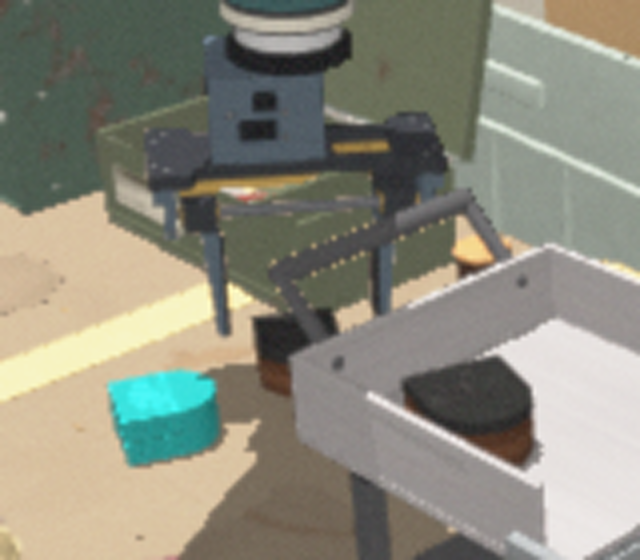

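Call:
step_arm([
  [0,0,0.4],
  [0,0,0.4],
  [0,0,0.4],
  [0,0,0],
], claw=[1,1,1,1], turn=[0,0,0,0])

```text
time: 40.88
position: [0.5497, 0.3625, -0.018]
orientation: [0.875, 0.484, 0.003, -0.026]
force: [0.1, -0.1, -0.0]
width: 0.995
```

```bash
python3 st.py; python3 - <<'E'
from h import *
im=snapshot("scene")[:,:,::-1];cv2.imwrite("pics/s11.png",cv2.resize(im[150:290,180:340],None,fx=4,fy=4,interpolation=cv2.INTER_CUBIC))
E
```

```text
t 40.875 w 90.5 F [ 0.1 -0.1 -0. ] M [-0.15  0.13 -0.03] j6 58.5 eff [ 0.03 -0.01]
pos [ 0.5497  0.3625 -0.018 ] yang -32.1 j6 58.5 units [0. 0. 0.] turn deg 0.0 = 0.00
```

View pics/s11.png

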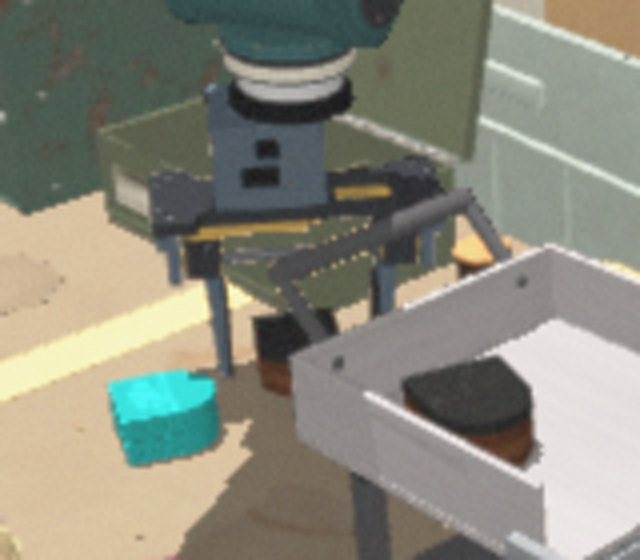

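Call:
step_arm([
  [0,0,0.12],
  [0,0,0],
  [0,0,0],
  [0,0,0],
  [0,0,0],
  [0,0,0],
], claw=[-1,-1,-1,-1,-1,-1], turn=[0,0,0,0,0,0])

```text
time: 41.68
position: [0.5504, 0.363, -0.0197]
orientation: [0.875, 0.484, 0.004, -0.026]
force: [-2.1, 0.1, 3.9]
width: 0.591
```

```bash
python3 st.py
```

```text
t 41.675 w 53.8 F [-2.1  0.1  3.9] M [-0.15  0.29 -0.  ] j6 58.5 eff [-0.52  0.01]
pos [ 0.5504  0.363  -0.0197] yang -32.1 j6 58.5 units [0. 0. 0.] turn deg 0.0 = 0.00
```

Call:
step_arm([
  [0,0,-0.5],
  [0,0,-0.8],
  [0,0,-0.8],
  [0,0,-0.8],
  [0,0,-0.8],
  [0,0,-0.8],
  [0,0,-0.8],
  [0,0,-0.8],
  [0,0,-0.8],
  [0,0,-0.8],
  [0,0,-0.8],
], claw=[-1,-1,-1,-1,-1,-1,-1,-1,-1,-1,-1], turn=[0,0,0,0,0,0,0,0,0,0,0])

```text
time: 43.05
position: [0.5542, 0.3525, 0.1936]
orientation: [0.875, 0.484, 0.004, -0.026]
force: [-0.1, 0.2, -1.8]
width: 0.592
```

```bash
python3 st.py; python3 - <<'E'
from h import *
cv2.imwrite("pics/w12.png",snapshot("wrist")[:,:,::-1])
plan((.54,.07,.20),-90,True)
E
```

```text
t 43.05 w 53.9 F [-0.1  0.2 -1.8] M [-0.18  0.14 -0.  ] j6 59.4 eff [ 0.18 -0.02]
pos [0.5542 0.3525 0.1936] yang -32.1 j6 59.4 units [0. 0. 0.] turn deg 0.0 = 0.00
pos [0.5554 0.3531 0.1964] yang -32.1 j6 59.4 units [-0.61 11.3  -0.71] turn deg 57.9 = 9.66
```

View pics/w12.png

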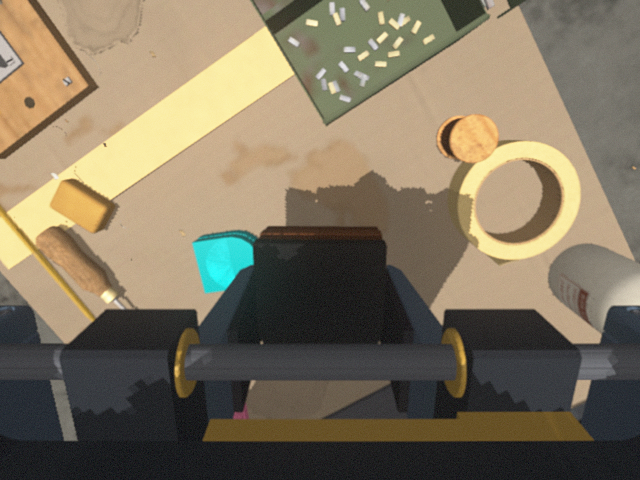

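Call:
step_arm([
  [0,0,-0.2],
  [0,0,-0.2],
  [0,0,-0.2],
  [0,0,-0.2],
  [0,0,-0.2],
  [0,0,0],
  [0,0,0],
  [0,0,0],
  [0,0,0],
  [0,0,0],
  [0,0,0],
], claw=[-1,-1,-1,-1,-1,-1,-1,-1,-1,-1,-1], turn=[1,1,1,1,1,1,1,1,1,0.66,0])

```text
time: 44.48
position: [0.5545, 0.3513, 0.2172]
orientation: [1.0, -0.0, -0.009, -0.024]
force: [-0.2, 0.1, -1.7]
width: 0.594
```

Call:
step_arm([
  [0,0.5,0],
  [0,0.7,0],
  [0,0.7,0],
  [0,0.7,0],
  [0,0.7,0],
  [0,0.7,0],
  [0,0.7,0],
  [0,0.7,0],
  [0,0.7,0],
  [0,0.7,0],
  [0,0.7,0],
  [0,0.7,0],
  [0,0.7,0],
  [0,0.7,0],
  [0,0.7,0],
  [0,0.7,0],
  [0,0.3,0],
], claw=[-1,-1,-1,-1,-1,-1,-1,-1,-1,-1,-1,-1,-1,-1,-1,-1,-1], turn=[0,0,0,0,0,0,0,0,0,0,0,0,0,0,0,0,0])

```text
time: 46.6
position: [0.5541, 0.0681, 0.2034]
orientation: [1.0, -0.001, -0.009, -0.024]
force: [0.2, -0.4, -0.7]
width: 0.594
```

```bash
python3 st.py; python3 - <<'E'
from h import *
T=pose();print(T.round(3))
cv2.imwrite("pics/w13.png",snapshot("wrist")[:,:,::-1])
cv2.imwrite("pics/s13.png",snapshot("scene")[:,:,::-1])
plan((.54,.07,.11),-90)
E
```

```text
t 46.6 w 54.0 F [ 0.2 -0.4 -0.7] M [-0.08  0.13  0.04] j6 91.4 eff [0.48 0.02]
pos [0.5541 0.0681 0.2034] yang -90.1 j6 91.4 units [0. 0. 0.] turn deg 0.0 = 0.00
[[ 1.    -0.002 -0.018  0.554]
 [-0.002 -0.999  0.049  0.068]
 [-0.018 -0.049 -0.999  0.203]
 [ 0.     0.     0.     1.   ]]
pos [0.5542 0.0685 0.2035] yang -90.1 j6 91.5 units [-0.5   0.12  3.75] turn deg -0.1 = -0.02
```

View pics/w13.png

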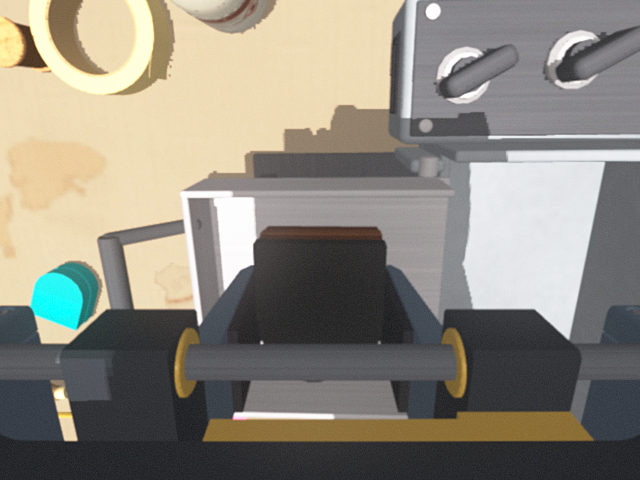

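View pics/s13.png

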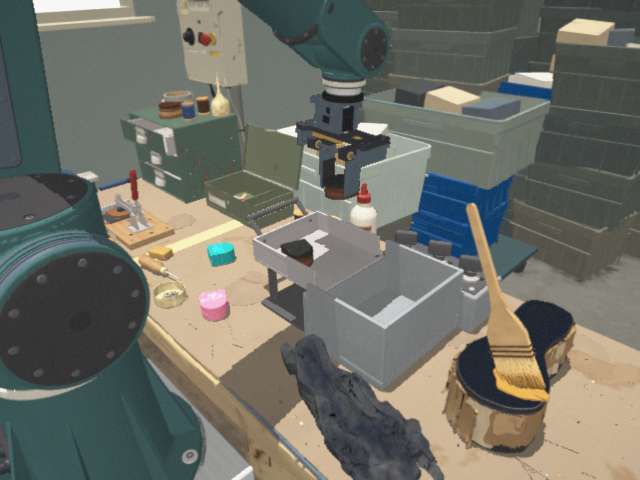

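Call:
step_arm([
  [-0.3,0.18,0],
  [0,0,0.7],
  [0,0,0.7],
  [0,0,0.7],
  [0,0,0.7],
  [0,0,0.7],
  [0,0,0.5],
  [0,0,0.5],
  [0,0,0],
], claw=[-1,-1,-1,-1,-1,-1,-1,-1,-1], turn=[0,0,0,0,0,0,0,0,0])

```text
time: 47.82
position: [0.5441, 0.0702, 0.0902]
orientation: [1.0, -0.001, -0.01, -0.024]
force: [0.1, 0.1, -0.0]
width: 0.591
```

```bash
python3 st.py; python3 - <<'E'
from h import *
im=snapshot("scene")[:,:,::-1];cv2.imwrite("pics/s14.png",cv2.resize(im[150:300,230:430],None,fx=4,fy=4,interpolation=cv2.INTER_CUBIC))
E
```

```text
t 47.825 w 53.7 F [ 0.1  0.1 -0. ] M [-0.01  0.2  -0.01] j6 90.6 eff [ 0.05 -0.02]
pos [0.5441 0.0702 0.0902] yang -90.1 j6 90.6 units [0. 0. 0.] turn deg 0.0 = 0.00
```

View pics/s14.png

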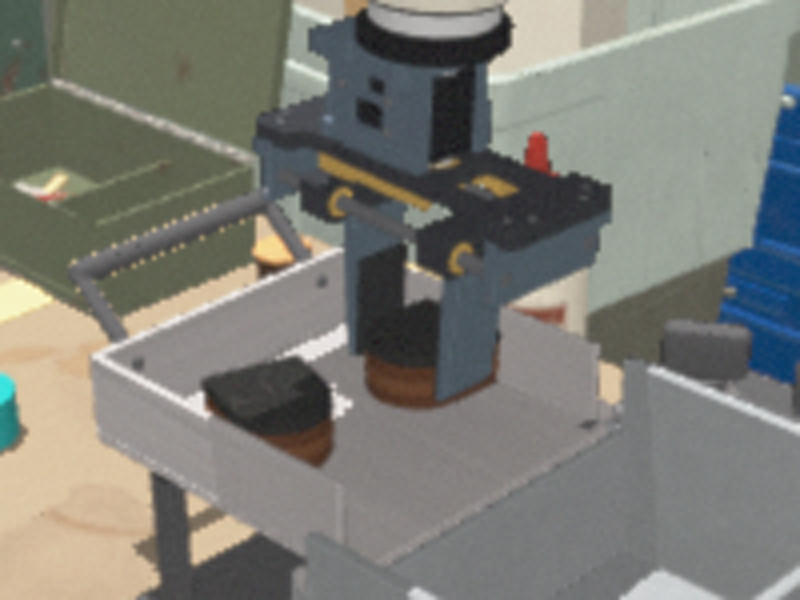

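Call:
step_arm([
  [0,0,0.1],
  [0,0,0.1],
  [0,0,0],
  [0,0,0],
  [0,0,0],
  [0,0,0],
  [0,0,-0.5],
  [0,0,-1],
  [0,0,-1],
  [0,0,-1],
  [0,0,-1],
  [0,0,-1],
  [0,0,-1],
  [0,0,-1],
  [0,0,0],
], claw=[-1,-1,-1,0.5,0.5,0.5,0.5,0.5,0.5,0.5,0.5,0.5,0.5,0.5,0.5], turn=[0,0,0,0,0,0,0,0,0,0,0,0,0,0,0])

```text
time: 49.75
position: [0.5489, 0.0613, 0.2759]
orientation: [1.0, -0.001, -0.007, -0.024]
force: [-0.7, -0.8, 0.1]
width: 0.748
```

```bash
python3 st.py; python3 - <<'E'
from h import *
T=pose()
cv2.imwrite("pics/w15.png",snapshot("wrist")[:,:,::-1])
im=snapshot("top")[:,:,::-1];cv2.imwrite("pics/t15.png",im)
im=snapshot("scene")[:,:,::-1];cv2.imwrite("pics/s15.png",im)
E
```

```text
t 49.75 w 68.0 F [-0.7 -0.8  0.1] M [-0.07  0.15  0.04] j6 91.2 eff [-0.08  0.  ]
pos [0.5489 0.0613 0.2759] yang -90.1 j6 91.2 units [0. 0. 0.] turn deg 0.0 = 0.00
```

View pics/w15.png

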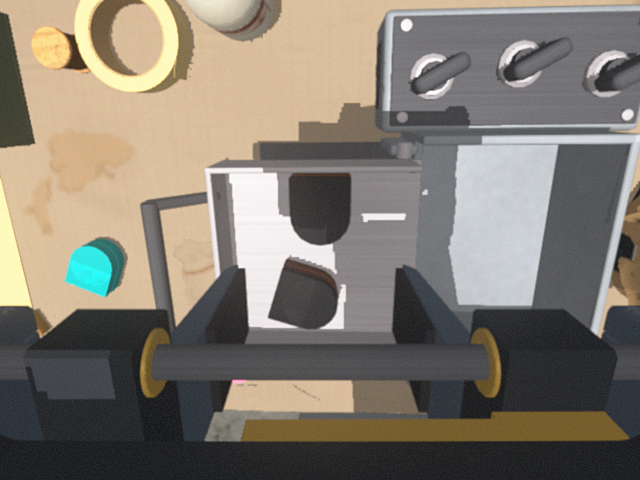

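View pics/s15.png

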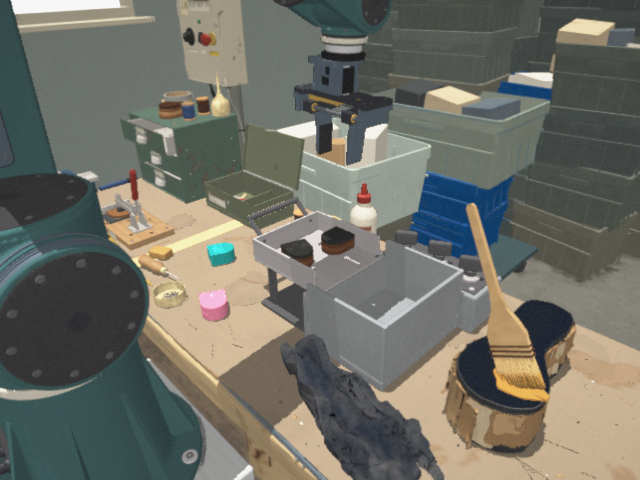

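View pics/t15.png

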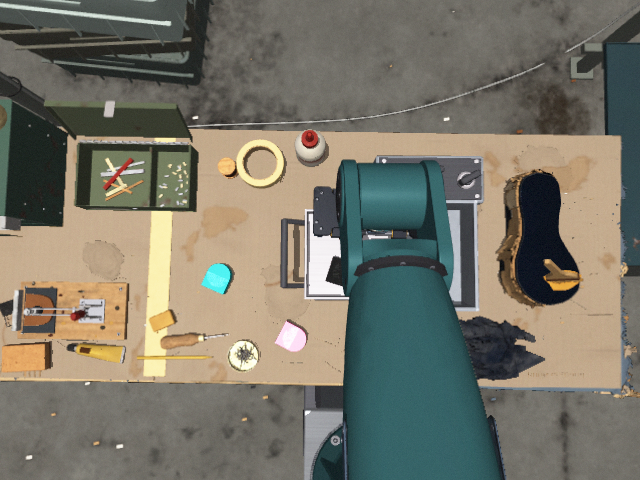

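```bash
python3 - <<'E'
from h import *
im=cv2.imread("pics/t15.png")
cv2.imwrite("pics/c5.png",cv2.resize(im[205:305,270:345],None,fx=6,fy=6,interpolation=cv2.INTER_CUBIC))
E
```

```text
(no output)
```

View pics/c5.png

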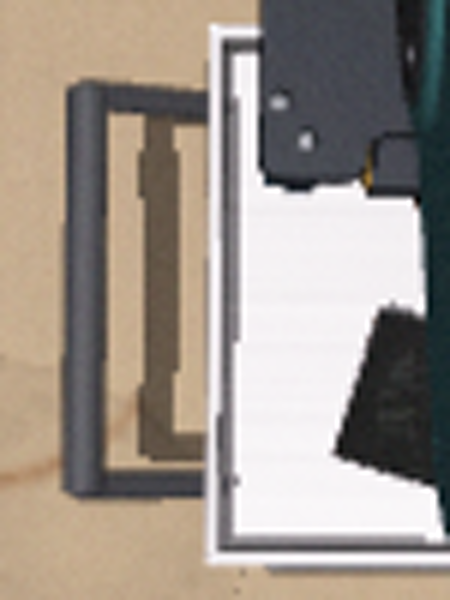

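```bash
python3 - <<'E'
from h import *
c=lambda x,y:(270+x/6,205+y/6)
print(ray("top",[c(86,290),c(88,84),c(84,496)],.172))
T=pose()
# wrist view bar upper part px ~ (152,203) top-left corner to arm
print(ray("wrist",[(152,205),(168,325)],.172,T))
print(proj("top",[(.497,-.016,.104),(.497,.204,.170)]))
plan((.497,.204,.26),-90)
E
```

```text
[[0.49533484 0.20039907 0.172     ]
 [0.56424492 0.20135271 0.172     ]
 [0.42717156 0.19944259 0.172     ]]
[[0.55963501 0.19993543 0.172     ]
 [0.45198768 0.20031227 0.172     ]]
[[388.46584363 255.80382401]
 [282.61553394 252.51148429]]
pos [0.5474 0.0613 0.2728] yang -90.1 j6 91.2 units [-2.01 -5.67  0.83] turn deg -0.1 = -0.02
```

Call:
step_arm([
  [-0.2,-0.7,0],
  [-0.2,-0.7,0],
  [-0.2,-0.7,0],
  [-0.2,-0.7,0],
  [-0.2,-0.7,0],
  [-0.2,-0.7,0],
  [-0.2,-0.7,0],
  [-0.2,-0.7,0],
  [-0.2,0,0],
  [0,0,0],
], claw=[-0.2,-0.2,-0.2,-0.2,-0.2,-0.2,-0.2,-0.2,-0.2,-0.2], turn=[0,0,0,0,0,0,0,0,0,0])

```text
time: 51.15
position: [0.5028, 0.2011, 0.2809]
orientation: [1.0, -0.0, -0.009, -0.024]
force: [-0.3, 0.7, 0.5]
width: 0.398
```

```bash
python3 - <<'E'
from h import *
T=pose();print(T.round(3))
cv2.imwrite("pics/w16.png",snapshot("wrist")[:,:,::-1])
plan((.4955,.2025,.128),-90)
E
```

```text
[[ 1.    -0.001 -0.018  0.503]
 [-0.    -0.999  0.049  0.201]
 [-0.018 -0.049 -0.999  0.281]
 [ 0.     0.     0.     1.   ]]
pos [0.503  0.2009 0.281 ] yang -90.1 j6 106.4 units [-0.19  0.23  6.12] turn deg -0.1 = -0.02
```

View pics/w16.png

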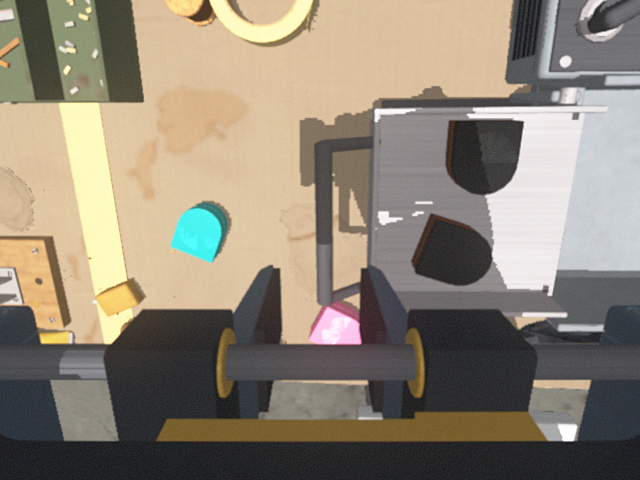

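Both blocks (485,157) and (455,250) lie in the skip; the bar (323,145–300) is between the fingers. Descending.

Call:
step_arm([
  [-0.19,0.23,0],
  [0,0,0.7],
  [0,0,0.7],
  [0,0,0.7],
  [0,0,0.7],
  [0,0,0.7],
  [0,0,0.7],
  [0,0,0.7],
  [0,0,0.7],
  [0,0,0.5],
  [0,0,0],
], claw=[-0.2,-0.2,-0.2,-0.2,-0.2,-0.2,-0.2,-0.2,-0.2,-0.2,-0.2], turn=[0,0,0,0,0,0,0,0,0,0,0])

```text
time: 52.58
position: [0.4951, 0.2027, 0.1275]
orientation: [1.0, -0.001, -0.01, -0.024]
force: [0.8, -1.5, -0.6]
width: 0.398
```

```bash
python3 st.py; python3 - <<'E'
from h import *
cv2.imwrite("pics/w17.png",snapshot("wrist")[:,:,::-1])
im=snapshot("scene")[:,:,::-1];cv2.imwrite("pics/s17.png",cv2.resize(im[130:280,200:400],None,fx=4,fy=4,interpolation=cv2.INTER_CUBIC))
E
```

```text
t 52.575 w 36.2 F [ 0.8 -1.5 -0.6] M [-0.12  0.14  0.07] j6 105.6 eff [ 0.06 -0.02]
pos [0.4951 0.2027 0.1275] yang -90.1 j6 105.6 units [0. 0. 0.] turn deg 0.0 = 0.00
```

View pics/s17.png

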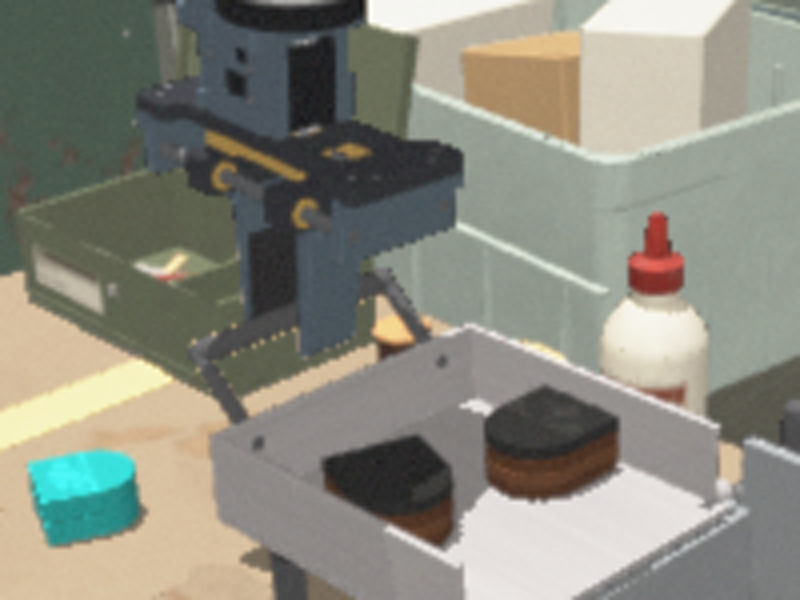

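View pics/w17.png

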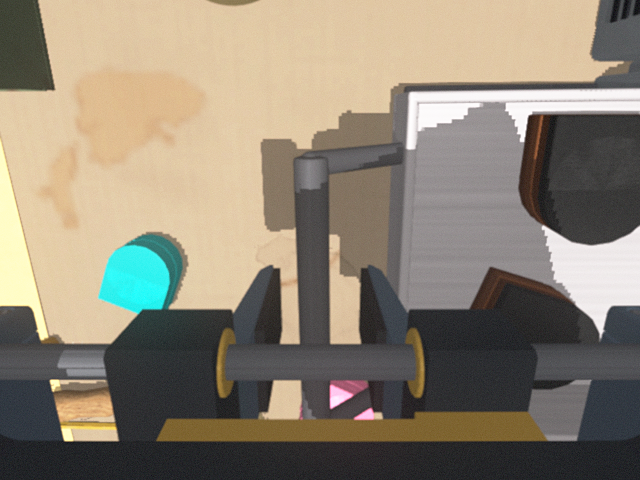

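Call:
step_arm([
  [0,0,0],
  [0,0,0],
  [0,0,0],
  [0,0,0],
  [0,0,0],
], claw=[-1,-1,-1,-1,-1], turn=[0,0,0,0,0])

```text
time: 53.3
position: [0.4961, 0.2053, 0.1295]
orientation: [1.0, -0.001, -0.008, -0.026]
force: [-4.3, 23.5, 4.3]
width: 0.147
```

```bash
python3 st.py; python3 - <<'E'
from h import *
Rm=pose()[:3,:3]
th=np.linspace(0,1.22,21);a=th+np.arctan2(66,220);r=.2297
P=np.c_[0*a,r*np.cos(a),r*np.sin(a)]
d=np.diff(P,axis=0)@Rm/.025
print(d.round(2).tolist())
E
```

```text
t 53.3 w 13.4 F [-4.3 23.5  4.3] M [4.34 0.99 0.32] j6 105.5 eff [-13.06   0.36]
pos [0.4961 0.2053 0.1295] yang -90.1 j6 105.5 units [0. 0. 0.] turn deg 0.0 = 0.00
[[-0.01, 0.15, -0.54], [-0.01, 0.18, -0.53], [-0.01, 0.21, -0.52], [-0.01, 0.24, -0.5], [-0.01, 0.28, -0.49], [-0.01, 0.3, -0.47], [-0.01, 0.33, -0.45], [-0.01, 0.36, -0.43], [-0.01, 0.38, -0.41], [-0.01, 0.41, -0.38], [-0.01, 0.43, -0.36], [-0.0, 0.45, -0.33], [-0.0, 0.47, -0.3], [-0.0, 0.49, -0.27], [-0.0, 0.51, -0.24], [-0.0, 0.52, -0.21], [-0.0, 0.53, -0.18], [-0.0, 0.54, -0.15], [-0.0, 0.55, -0.11], [-0.0, 0.55, -0.08]]
```

Call:
step_arm([
  [0,-0.12,0],
  [0,0.15,-0.54],
  [0,0.18,-0.53],
  [0,0.21,-0.52],
  [0,0.24,-0.5],
  [0,0.28,-0.49],
  [0,0.3,-0.47],
  [0,0,0],
], claw=[-1,-1,-1,-1,-1,-1,-1,-1], turn=[0,0,0,0,0,0,0,0])

```text
time: 54.3
position: [0.4964, 0.1681, 0.2044]
orientation: [1.0, -0.001, -0.009, -0.025]
force: [-7.1, 8.3, 2.3]
width: 0.147
```

```bash
python3 st.py; python3 - <<'E'
from h import *
im=snapshot("scene")[:,:,::-1];cv2.imwrite("pics/s18.png",im)
E
```

```text
t 54.3 w 13.4 F [-7.1  8.3  2.3] M [1.59 1.3  0.39] j6 102.6 eff [-6.35  0.24]
pos [0.4964 0.1681 0.2044] yang -90.1 j6 102.6 units [0. 0. 0.] turn deg 0.0 = 0.00
```

View pics/s18.png

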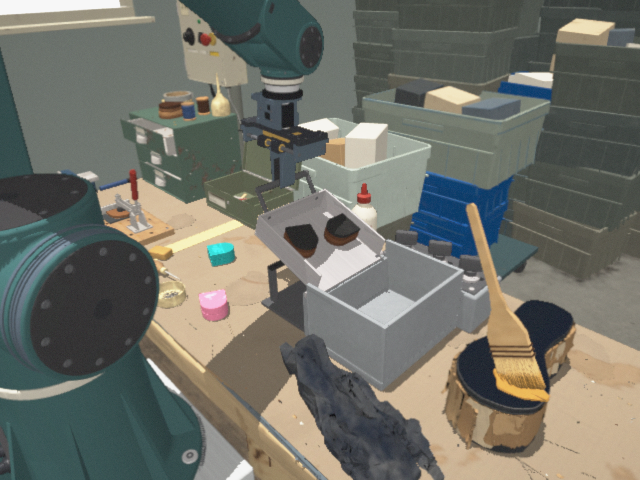

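Call:
step_arm([
  [0,0.33,-0.45],
  [0,0.36,-0.43],
  [0,0.38,-0.41],
  [0,0.41,-0.38],
  [0,0.43,-0.36],
  [0,0.45,-0.33],
  [0,0,0],
], claw=[-1,-1,-1,-1,-1,-1,-1], turn=[0,0,0,0,0,0,0])

```text
time: 55.22
position: [0.4977, 0.107, 0.2617]
orientation: [1.0, -0.001, -0.009, -0.026]
force: [-12.2, 13.7, 17.9]
width: 0.143
```

```bash
python3 st.py
```

```text
t 55.225 w 13.1 F [-12.2  13.7  17.9] M [2.81 2.34 0.45] j6 96.3 eff [-9.36  0.13]
pos [0.4977 0.107  0.2617] yang -90.2 j6 96.3 units [0. 0. 0.] turn deg 0.0 = 0.00
```

Call:
step_arm([
  [-0.06,-0.06,-0.08],
  [0,0.47,-0.32],
  [0,0.49,-0.28],
  [0,0.51,-0.25],
  [0,0.52,-0.22],
  [0,0,0],
], claw=[-1,-1,-1,-1,-1,-1], turn=[0,0,0,0,0,0])

```text
time: 55.98
position: [0.4982, 0.056, 0.2872]
orientation: [1.0, -0.001, -0.007, -0.024]
force: [7.0, 3.1, 2.6]
width: 0.145
```

```bash
python3 st.py; python3 - <<'E'
from h import *
im=snapshot("scene")[:,:,::-1];cv2.imwrite("pics/s19.png",im)
E
```

```text
t 55.975 w 13.2 F [7.  3.1 2.6] M [ 0.57 -1.04  0.2 ] j6 91.0 eff [-2.32  0.06]
pos [0.4982 0.056  0.2872] yang -90.1 j6 91.0 units [0. 0. 0.] turn deg 0.0 = 0.00
```

View pics/s19.png

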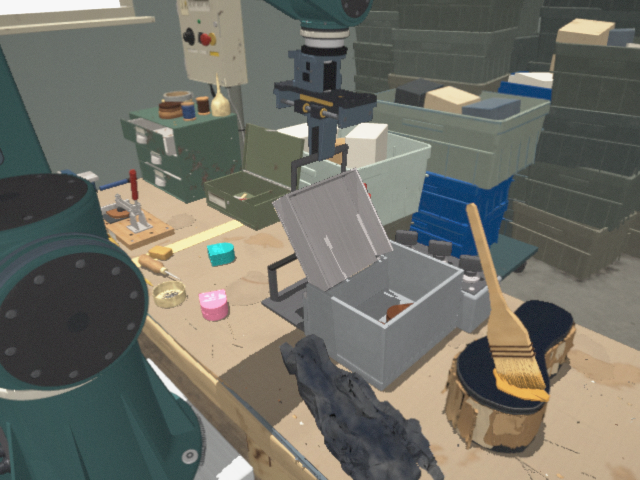

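Call:
step_arm([
  [0,0.52,-0.2],
  [0,0.53,-0.18],
  [0,0,0],
  [0,0,0],
  [0,0,0],
], claw=[-1,-1,-1,-1,-1], turn=[0,0,0,0,0])

```text
time: 56.65
position: [0.4983, 0.0296, 0.2948]
orientation: [1.0, -0.001, -0.007, -0.024]
force: [9.0, -0.2, -2.8]
width: 0.147
```

```bash
python3 st.py; python3 - <<'E'
from h import *
cv2.imwrite("pics/w20.png",snapshot("wrist")[:,:,::-1])
im=snapshot("scene")[:,:,::-1];cv2.imwrite("pics/s20.png",cv2.resize(im[140:400,250:480],None,fx=3,fy=2.3))
im=snapshot("top")[:,:,::-1];cv2.imwrite("pics/t20.png",im)
E
```

```text
t 56.65 w 13.4 F [ 9.  -0.2 -2.8] M [ 0.06 -1.56  0.14] j6 88.0 eff [-0.31  0.23]
pos [0.4983 0.0296 0.2948] yang -90.1 j6 88.0 units [0. 0. 0.] turn deg 0.0 = 0.00
```

View pics/w20.png

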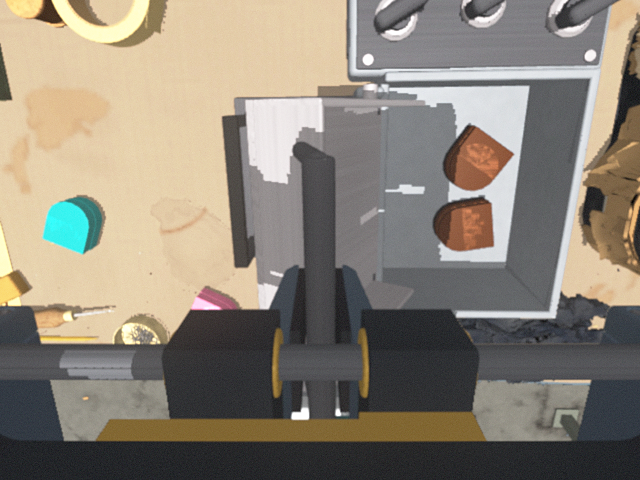

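View pics/s20.png

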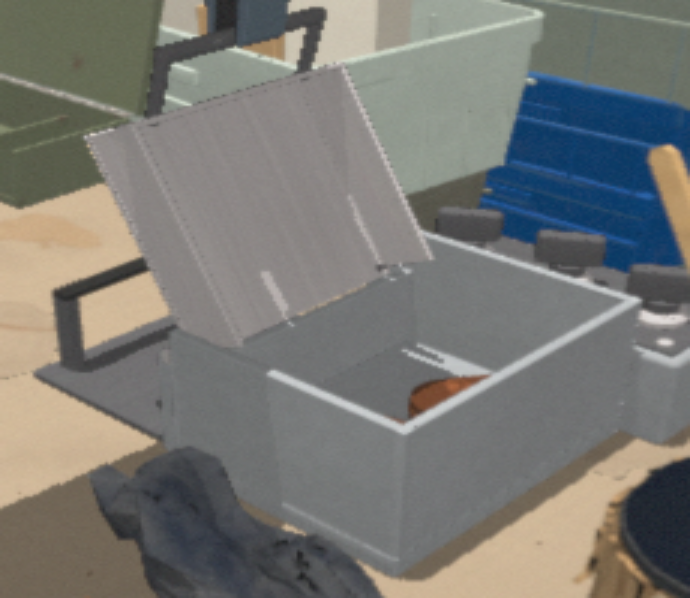

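View pics/t20.png

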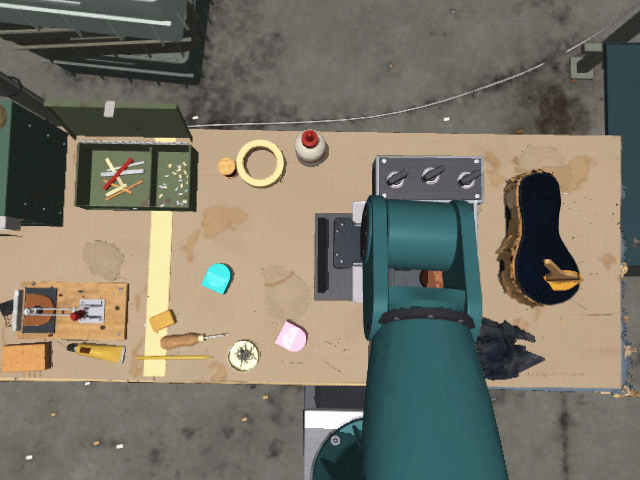

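Call:
step_arm([
  [0,-0.53,0.18],
  [0,-0.52,0.2],
  [0,-0.52,0.22],
  [0,-0.51,0.25],
  [0,-0.49,0.28],
  [0,-0.47,0.32],
  [0,-0.43,0.36],
  [0,-0.43,0.36],
  [0,0,0],
], claw=[-1,-1,-1,-1,-1,-1,-1,-1,-1], turn=[0,0,0,0,0,0,0,0,0])

```text
time: 57.92
position: [0.4969, 0.1309, 0.2444]
orientation: [1.0, -0.0, -0.008, -0.024]
force: [6.3, 1.9, 0.4]
width: 0.145
```

```bash
python3 st.py
```

```text
t 57.925 w 13.2 F [6.3 1.9 0.4] M [ 0.18 -0.98  0.2 ] j6 98.9 eff [0.64 0.41]
pos [0.4969 0.1309 0.2444] yang -90.1 j6 98.9 units [0. 0. 0.] turn deg 0.0 = 0.00
```

Call:
step_arm([
  [0,-0.38,0.4],
  [0,-0.38,0.41],
  [0,-0.36,0.43],
  [0,-0.33,0.45],
  [0,-0.3,0.47],
  [0,-0.28,0.49],
  [0,-0.24,0.5],
  [0,-0.21,0.52],
  [0,-0.18,0.53],
  [0,-0.1,0.3],
  [0,0,0],
], claw=[-1,-1,-1,-1,-1,-1,-1,-1,-1,-1,-1], turn=[0,0,0,0,0,0,0,0,0,0,0])

```text
time: 59.3
position: [0.4953, 0.2046, 0.1349]
orientation: [1.0, -0.0, -0.008, -0.024]
force: [10.9, -3.7, -2.9]
width: 0.15
```

```bash
python3 st.py; python3 - <<'E'
from h import *
im=snapshot("scene")[:,:,::-1];cv2.imwrite("pics/s21.png",cv2.resize(im[140:340,220:420],None,fx=3,fy=3))
E
```

```text
t 59.3 w 13.6 F [10.9 -3.7 -2.9] M [-0.97 -1.71  0.28] j6 105.9 eff [3.61 0.39]
pos [0.4953 0.2046 0.1349] yang -90.0 j6 105.9 units [0. 0. 0.] turn deg 0.0 = 0.00
```

View pics/s21.png

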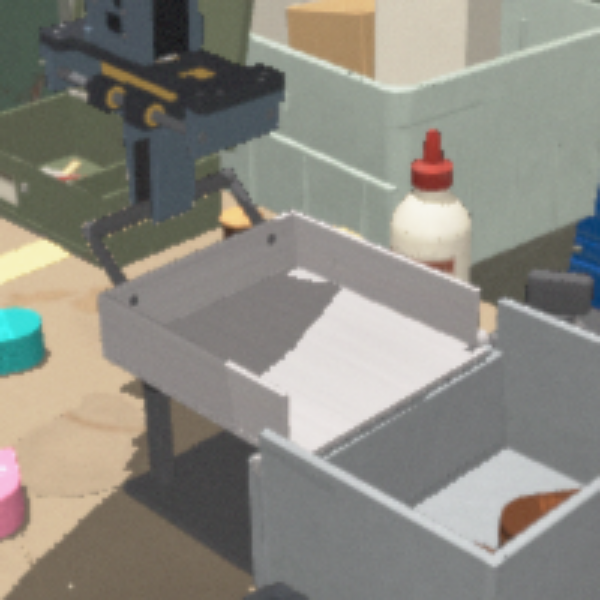

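Almost down (about 5 mm left): lower the last bit, release, let it settle, and rise.

Call:
step_arm([
  [0,-0.02,0.12],
  [0,0,0.08],
  [0,0,0],
  [0,0,0],
  [0,0,0],
  [0,0,0],
  [0,0,-0.5],
  [0,0,-0.8],
  [0,0,-0.8],
  [0,0,-0.8],
  [0,0,-0.8],
  [0,0,-0.8],
  [0,0,-0.8],
  [0,0,0],
  [0,0,0],
  [0,0,0],
], claw=[-1,-1,-1,-0.2,-0.2,-0.2,-0.2,-0.2,-0.2,-0.2,-0.2,-0.2,-0.2,-0.2,-0.2,-0.2], turn=[0,0,0,0,0,0,0,0,0,0,0,0,0,0,0,0])

```text
time: 61.35
position: [0.4961, 0.1987, 0.2618]
orientation: [1.0, -0.001, -0.01, -0.024]
force: [0.0, -0.1, 0.2]
width: 0.399
```

```bash
python3 st.py; python3 - <<'E'
from h import *
cv2.imwrite("pics/w22.png",snapshot("wrist")[:,:,::-1])
im=snapshot("scene")[:,:,::-1];cv2.imwrite("pics/s22.png",im)
im=snapshot("top")[:,:,::-1];cv2.imwrite("pics/t22.png",im)
E
```

```text
t 61.35 w 36.3 F [ 0.  -0.1  0.2] M [-0.07  0.19 -0.06] j6 106.2 eff [-0.02 -0.  ]
pos [0.4961 0.1987 0.2618] yang -90.1 j6 106.2 units [0. 0. 0.] turn deg 0.0 = 0.00
```

View pics/s22.png

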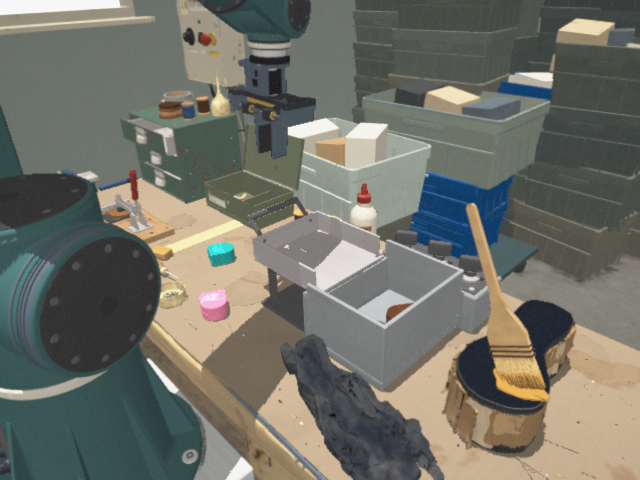

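View pics/t22.png

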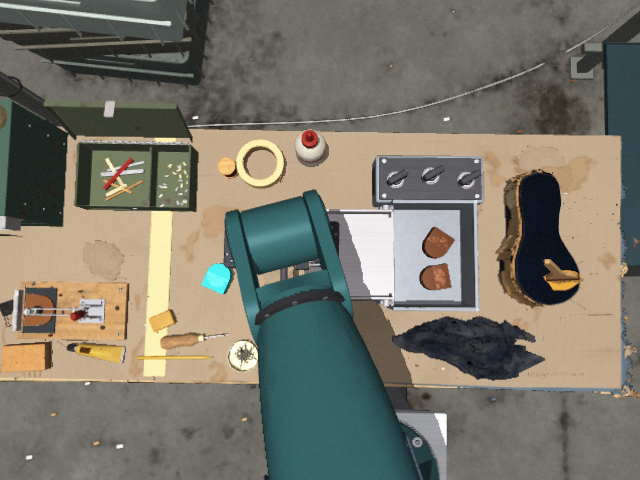

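```bash
python3 - <<'E'
import cv2,numpy as np
a=cv2.imread("pics/s15.png");b=cv2.imread("pics/s22.png")
A=a[195:265,245:300];B=b[195:265,245:300]
d=cv2.absdiff(A,B).max(2);print((d>40).mean())
for n,i in(("a",A),("b",B)):
    print(cv2.phaseCorrelate(np.float64(cv2.cvtColor(A,6)),np.float64(cv2.cvtColor(i,6))))
t=cv2.imread("pics/t22.png");cv2.imwrite("pics/t22c.png",cv2.resize(t[145:315,360:490],None,fx=4,fy=3.5,interpolation=cv2.INTER_CUBIC))
E
```

```text
0.12493506493506494
((0.0, 0.0), 1.0)
((0.011908937736425429, -0.10573500959380056), 0.6388387941836108)
```

View pics/t22c.png

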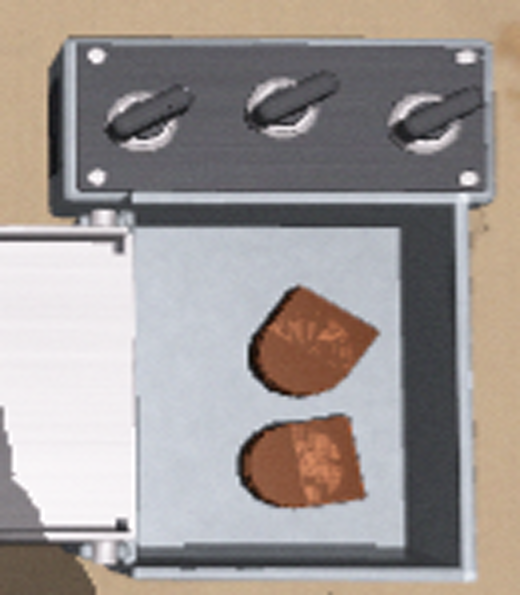

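```bash
python3 -c "
from workcell import *
print(hand_in())"
```

```text
the job is handed in; nothing more can be done
None
```

The job is done and was handed in at about 61 s of the 210 s allowed; hand-in reports no verdict.

- **Bolts:** I turned all three clockwise until the stop was felt: the moment rose to about 1.3–1.5 N m and the wing began to twist in the grip. In the last top view the three wings stand parallel at about −61°, which fits 4.2 rad if a wing lies along the tumbler's x at 0.
- **Blocks:** Only two were there. The black one near the tool tin (heel_3) went into the skip beside the one already there (heel_4). I left the turquoise and pink look-alikes alone.
- **Skip:** I tipped it to roughly 1.1 rad and both blocks slid out. I then lowered it onto its rest and released it.

**Last checks:** Both blocks lie apart on the hopper floor. The skip matches its earlier down position in the scene camera to about 0.1 pixel, though that figure rests on a weak image match (0.64) with the gripper also in view. The bottle, tape and spool look unmoved, and the gripper was clear with near-zero force.

**What disagreed:**
- **Fingertips:** They end about 25–30 mm short of the reported TCP, so the first close on bolt 1 missed. I grasped that much deeper from then on.
- **Tool tilt:** The tool picked up about 3° of tilt during a fast move. I allowed for it when working out the later moves.
- **Bar position:** The bar was 2–3 mm off my measurement and pulled with up to about 26 N until I corrected for it.

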